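# Pull-test a pin feed-through and hold the load

## Task

Pull-test the flanged feed-through: lift it off the grey rest block, lay it (do not drop it) in the nest of the bench pull tester with its flange in the groove and its headed pin end down through the fork, and press the toggle clamp's lever fully down to hold it. Then draw the black upright grip out until the pointer stands between the two long lines of the scale, without running on to the end of the spring, and finish while still holding it there with the load on the pin. Leave the other things on the bench where they are.

Things in the scene. Friction and masses are not known exactly. Their poses are not given: they have to be found in the camera images.
- feedthrough: the part to test, lying level on the rest block. White round body 26 mm dia, 56 mm long; steel pin 8 mm dia through it. Origin on the axis, mid-body; its x runs along the pin: flange 36 mm dia at x = 28 to 33, tail ends at x = 45, long pin to a button head 22 mm dia at x = -60 to -68 mm. About 110 g. Pinch across mid-body from above: saddles leave the middle 36 mm of its length free
- head (a point): middle of the feed-through's button head, on its axis, 64 mm from the body's middle
- rest: grey fixed rest block, 62 x 145 mm, origin under its centre. Two pairs of open V saddles at y = +45 and -45 mm carry two parts lying along its x, axes 36 mm above the table, saddle tops 37 mm; the feed-through may lie in either
- spare: bystander: a second white insulator lying in the rest block's other saddle, 26 mm in diameter and 56 mm long with plain pin ends, no flange and no button head. Origin at its middle. Must stay
- fixture: bench pull tester, fixed: aluminium base plate 450 x 110 x 12 mm, all in line along its x. From +x to -x: toggle clamp, nest, fork, spring barrel on a grey carriage, grey slide with black upright grip. Origin at table height on that line; pulling goes to its -x
- nest (a point): where the feed-through's origin lies when seated: 55 mm above the table; axes as the tester's. Lower the part straight down, its x along the tester's x (headed end to -x). V saddles at x = -25 to -19 and 17.5 to 23.5 mm from here centre it sideways, tops 1.5 mm above here; the flange enters a 14 mm groove, x = 23.5 to 37.5 mm (4.5 mm play each way). Fingers have room 33 mm down at mid-body
- gauge: grey carriage on the rail with fork, spring barrel (24 mm dia, top 67 mm high), scale strip, and the pull slide on it. Fork: 6 mm plate at x = -52 to -46 mm from the nest point, slot 13 mm, flared top 78 mm high; the head goes on its -x side. When the grip is pulled it first follows freely (about 1 N) some 12 mm until the pin takes the load; then the spring stretches. Origin as the tester's
- pull_slide (a joint): how far the slide with the grip is drawn out of the spring barrel, m: 0 at rest, 0.021 and 0.029 with the pointer at the two long lines, 0.025 midway, end stop 0.045. Moves along the tester's -x. Spring 3.2 N at first plus 0.4 N per mm, about 13 N at the mark; runs back when let go
- grip (a point): on the axis of the black upright round grip of the pull slide, 20 mm in diameter, standing from 67 to 123 mm above the table; this point is 100 mm above the table. Free all round above 79 mm. At rest it lies 200 mm from the nest point, to the tester's -x
- pointer (a point): tip of the pointer on the pull slide, above the scale strip, 50 mm above the table
- mark (a point): middle of the band between the two long raised lines on the face-up scale strip of the gauge carriage, 48 mm above the table, beside the barrel; band 8 mm wide along the tester's x. The pointer must come over it (same x in the tester's frame)
- clamp_lever (a joint): angle of the toggle clamp's lever above level, rad: 0 fully down (clamped, lever level, pointing to the tester's +x), about 1 at the start (open, clamp bar up clear of the nest). Pressing the lever down brings the bar's rubber foot down on the insulator. Takes 2 to 5 N at its grip; stays where it is left
- lever_pivot (a point): hinge axis of the clamp lever: 82 mm above the table, 105 mm from the nest point to the tester's +x; the hinge axis is level, across the tester
- lever_grip (a point): on the centre line of the lever's black round grip (18 mm in diameter, from 50 to 128 mm from the hinge axis), 95 mm from the hinge axis
- housing_a: bystander: white cast connector housing with pins on top, 110 mm square flange, 112 mm high, beyond the tester's pull end. Must stay
- housing_b: bystander: a second such housing, beyond the tester's clamp end. Must stay
- seal: bystander: black seal ring lying flat, 80 mm in diameter, 6 mm high. Must stay
- driver: bystander: screwdriver lying flat. Must stay
- wrench: bystander: wrench lying flat. Must stay
- grease: bystander: white jar with black cap, 56 mm in diameter, 70 mm high. Must stay
- collar: bystander: brass collar 52 mm in diameter, 22 mm high. Must stay

How it is judged:
On the way, in this order (a step that is already met when the one before it is completed fails the run):
1. the feed-through lies seated in the nest, headed end in the fork, the clamp still open (x of feedthrough in the frame of nest between -0.0065 and 0.0065 m and y of feedthrough in the frame of nest between -0.003 and 0.003 m and z of feedthrough in the frame of nest between -0.003 and 0.003 m and angle between the x axis of feedthrough and the x axis of fixture, either way round below 0.08 rad and x of head in the frame of nest below -0.05 m and contact force between the fingers and feedthrough below 0.1 N and value of joint clamp_lever above 0.3 rad), for 0.2 s.
2. the clamp lever is fully down on the seated part, the spring not yet drawn (value of joint clamp_lever below 0.04 rad and value of joint pull_slide below 0.008 m and z of feedthrough in the frame of nest below 0.003 m and x of head in the frame of nest below -0.05 m), for 0.2 s.
At the end, for the whole second after the job is handed in: Still held at the end: slide drawn 20.5 to 29.5 mm, fork pulling the part with over 7 N, fingers on the slide with over 5 N, clamp lever within 0.04 rad of down, part in the nest (height and sideways within 3 mm, lengthways -8 to +6.5 mm, in line within 0.08 rad, head in the fork) (value of joint pull_slide between 0.0205 and 0.0295 m and contact force between feedthrough and gauge above 7 N and contact force between the fingers and gauge above 5 N and value of joint clamp_lever below 0.04 rad and x of feedthrough in the frame of nest between -0.008 and 0.0065 m and y of feedthrough in the frame of nest between -0.003 and 0.003 m and z of feedthrough in the frame of nest between -0.003 and 0.003 m and angle between the x axis of feedthrough and the x axis of fixture, either way round below 0.08 rad and x of head in the frame of nest below -0.05 m); the arm keeps its last pose, push and grip.
It fails at once if the slide is run on to the end of its spring (beyond 40 mm) (value of joint pull_slide above 0.04 m).
It fails at once if the feed-through is dropped (contact force between the fingers and feedthrough below 0.1 N and linear speed of feedthrough above 0.6 m/s).
It fails at once if another thing on the bench is moved more than 30 mm (distance of any of spare, housing_a, housing_b, seal, driver, wrench, grease, collar from where it was at the start of the episode above 0.03 m).
It also fails if it takes over 59 s, if anything falls off the work surface, if the arm or the gripper's body presses on something with over 40 N, if the wrist force passes 120 N, or if a joint passes its speed limit or range.

## Robot

A 6-joint arm with a two-finger parallel gripper is mounted at the origin on the work surface. World frame = base frame: x ahead of the robot, y to its left, z up, the work surface at z = 0. Lengths are in m, angles in rad, forces in N, time in s.
With the tool pointing down it reaches from about 0.3 to 0.775 m from the base axis. Payload 14.6 kg.
Tool frame: the origin (TCP) lies on the centre line of the jaws, within the pads' length; the fingertips stand 19 mm ahead of it and the grasp point (between the pads) is the TCP (ctrl.tip_reach is the distance from the TCP to the fingertips, in m); x points along the fingers, y is the direction in which the jaws open and shut, and the axes are right-handed (so a half turn about x gives the same grasp; the last joint's range is limited). The gripper opens to 94 mm and grips with 3 to 60 N. Pads are 16 mm wide; open, the fingers measure 119 mm over their backs; the gripper's body (75 mm by 177 mm) begins 78 mm behind the grasp point.
Start: joints at [-0.067, 0.3, 1.521, -0, 1.321, -0.067], TCP at [0.55, -0, 0.224] pointing down, gripper open.
Joint ranges: [-3.03, 3.03], [-0.79, 2.21], [0.23, 2.52], [-1.04, 4.18], [0, 3.07], [-2.55, 2.55]. Speed limits (rad/s): [2.22, 2.22, 2.57, 3.14, 3.14, 3.14].

## Interface

Orientations are given as [roll, pitch, yaw] about the fixed x, y, z axes, in that order (R = Rz(yaw) Ry(pitch) Rx(roll)).
In Python, from station import ctrl, optics, models gives the robot as it stands. The module is installed in compiled form; this text tells all that it offers.
- The arm moves only by the tool arm_command, never from a script. Its argument "deltas" is a list of rows, each an object with "translation": the shift along the tool's x, y, z in units of 25 mm (1.0 is 25 mm), a list of three; "turn": the turn, a rotation vector about the tool's x, y, z in units of 5 degrees (1.0 is 5 degrees), a list of three. In form: [{"translation": [x, y, z], "turn": [rx, ry, rz]}, ...]. A call has 1 to 12 rows; each row is the pose to reach, as a shift and turn from the pose commanded when the call began, along the tool's axes at that moment; what a row does not reach only later rows make up. A row lasts 1/12 s, in which the tool goes at most 41.7 mm and 7.16 degrees, less where a joint would pass 70% of its speed; a pose out of reach is approached as far as the arm can. A call with a gripper value outside its range is refused whole. "gripper" is the finger opening in mm, from 0 to 94, set as the call begins (left out, the last holds). The fingers move at their own pace and stop on an object; "force" is the grip in N (left out, the last holds). Time passes only in rows, so rows that repeat a pose let the fingers close. It gives the time, the measured TCP pose, the force and the opening at its end, in the units of the state.
- ctrl.get_obs(): the state, without advancing time (a new reading comes with each control period).
- optics.camera(name): name is "scene" or "side" or "wrist"; returns the picture (384x512x3 uint8, red, green, blue); there is no depth.
- optics.get_calibration(name): a dict with "K" (3x3 intrinsics, pixels), "origin" and "orientation" of the camera in the world. Camera axes: x right, y down, z forward; pixel columns grow to the right and rows downward; lengths in m; the calibration is good to about 2 mm. A picture is of the moment at which its call begins: read the wrist's pose just before it. get_calibration takes no time and is no camera call; for the wrist camera it gives the pose at the moment of the call.
- ctrl.hand_in(): hands the job in, once; it reports no verdict.
Trained networks look in the newest picture that a camera, given by its name, has taken for a name from the list of things; names that differ only in an ending like _2 or _b are one class to them, and where a whole thing is asked for, a point or a joint stands for the part that bears it (a point fixed in the world has none). Each returns a list of dicts, best first, with "score" (0 to 1); they miss things now and then, are a little off and sometimes report something else, mostly with a low value. They report only what shows in the picture. A call takes as long as a camera call.
- models.look_for(target, camera): "box" ([left, top, right, bottom] in pixels, round what is visible of it).
- models.cut_out(target, camera): "pixels" (384x512 bool, what is visible of it) and "box" ([left, top, right, bottom] in pixels, round what is visible of it).
- models.mark_of(target, camera): "at" ([column, row] in pixels: a listed point, or the origin of a listed thing).
The state is a dict: "time_s": time; "qpos": joint angles; "joint_vel": joint speeds; "tau": joint torques, N m; "ee_pos": TCP position; "eef_rot": TCP orientation; "force": force on the tool from outside, world axes, zero at the start; "moment": the same for the moment, N m; "grip_width": finger opening in m.
Only numpy, scipy, OpenCV 4.12 (cv2) and the standard library are available. Lean on these libraries where they do the work, as an engineer would, in place of code of your own. Each camera call takes 0.05 s, during which the arm holds its last target.

## Working session

There is one attempt and no reset: what is moved stays moved. The work goes in short steps, Python scripts to look and compute and a tool call to move; the robot and the scene stay as the last step left them, time stands still between calls to the robot, and variables do not carry over. Pictures are saved under pics/ and viewed, and the job is handed in when it is done.

Besides the shell and the picture viewer there is one more tool, called after "Call:" as name(argument=value, ...), one argument or row to a line, values as JSON. arm_command: Moves the arm, as the interface text tells. Its arguments: {"type":"object","properties":{"deltas":{"type":"array"},"gripper":{"type":"number"},"force":{"type":"number"}},"required":["deltas"]}

```bash
mkdir -p pics; cat > h.py <<'E'
import numpy as np, cv2
from scipy.spatial.transform import Rotation as R
from station import ctrl, optics, models
def snap(n,f):
    im=optics.camera(n); cv2.imwrite(f'pics/{f}.png',cv2.cvtColor(im,cv2.COLOR_RGB2BGR)); return im
def cal(n):
    c=optics.get_calibration(n); o=np.array(c['orientation'],float)
    M=o if o.shape==(3,3) else R.from_euler('xyz',o).as_matrix()
    return np.array(c['K']),np.array(c['origin']),M
def onz(n,p,z,c=None):
    K,o,M=c or cal(n); d=M@np.linalg.solve(K,[p[0],p[1],1.]); return o+d*(z-o[2])/d[2]
def proj(n,P,c=None):
    K,o,M=c or cal(n); q=K@(M.T@(np.array(P)-o)); return q[:2]/q[2]
E
python3 - <<'E'
from h import *
print(ctrl.get_obs())
for n in ['scene','side','wrist']:
    print(n,optics.get_calibration(n)); snap(n,n+'0')
for n in ['scene','side','wrist']:
  for t,z in [('feedthrough',.036),('head',.036),('rest',0),('spare',.036),('fixture',0),('nest',.055),('grip',.1),('pointer',.05),('mark',.048),('lever_pivot',.082),('lever_grip',.16)]:
    for d in models.mark_of(t,n)[:2]:
      print(n,t,round(d['score'],2),np.round(d['at'],1),np.round(onz(n,d['at'],z),4))
E
```

```text
{'time_s': 0.0, 'qpos': array([-6.65856302e-02,  3.00450107e-01,  1.52156005e+00, -1.11827436e-05,
        1.32069251e+00, -6.66226596e-02]), 'joint_vel': array([-0.00092747, -0.00011555, -0.00034169, -0.00120394,  0.00186874,
       -0.00078812]), 'tau': array([-1.53750298e-03, -5.31805658e+01, -3.52735734e+01,  7.07558286e-02,
        2.43994006e-02, -4.79655944e-05]), 'ee_pos': array([5.49768900e-01, 1.76482188e-05, 2.23906730e-01]), 'eef_rot': array([-1.62766107,  1.56968626,  3.08476772]), 'force': array([-0.18738957,  0.7308915 ,  0.0657078 ]), 'moment': array([ 0.01390767, -0.0262475 ,  0.00681115]), 'grip_width': 0.09383409988679783}
scene {'K': array([[347.69163669,   0.        , 265.00079752],
       [  0.        , 347.69163669, 191.3877288 ],
       [  0.        ,   0.        ,   1.        ]]), 'origin': array([ 1.10120043, -0.34637319,  0.94679835]), 'orientation': array([-2.51949903,  0.00859563,  0.97133087])}
side {'K': array([[410.31415305,   0.        , 253.43724483],
       [  0.        , 410.31415305, 188.52755393],
       [  0.        ,   0.        ,   1.        ]
[... 2200 characters left out ...]
] [0.5686 0.151  0.16  ]
wrist feedthrough 0.58 [164. 116.] [0.4432 0.0773 0.036 ]
wrist head 0.81 [111.4 105.6] [0.3809 0.0894 0.036 ]
wrist rest 0.8 [162.2 149.4] [0.4259 0.0328 0.    ]
wrist spare 0.74 [150.6 186.9] [ 0.4182 -0.0115  0.036 ]
wrist fixture 0.84 [277.5 199. ] [ 0.5872 -0.0388  0.    ]
wrist fixture 0.28 [271.3  97.2] [0.5755 0.1012 0.    ]
wrist nest 0.77 [283.8 186.2] [ 0.5892 -0.0058  0.055 ]
wrist nest 0.36 [150.4 184. ] [ 0.4255 -0.003   0.055 ]
wrist grip 0.78 [303.8 347.6] [ 0.6156 -0.2047  0.1   ]
wrist mark 0.9 [318.5 317.7] [ 0.6461 -0.2032  0.048 ]
wrist lever_pivot 0.98 [275.6  96.3] [0.5745 0.0969 0.082 ]
wrist lever_grip 0.9 [268.2  13.5] [0.5616 0.1478 0.16  ]
```

View pics/scene0.png

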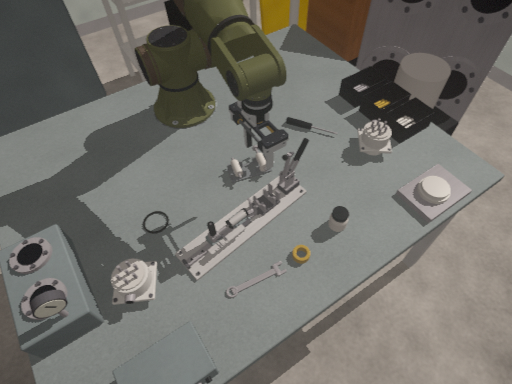

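View pics/side0.png

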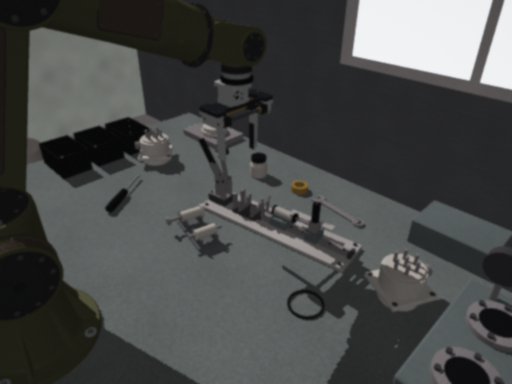

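View pics/wrist0.png

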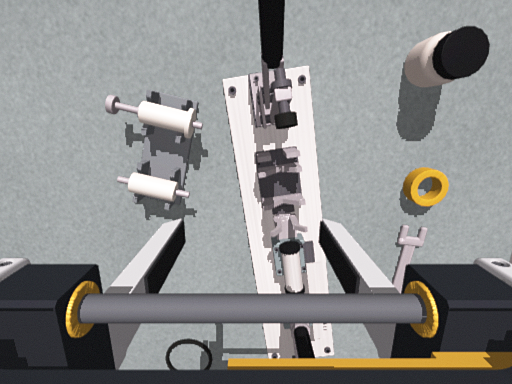

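```bash
python3 - <<'E'
import cv2
a=cv2.imread('pics/side0.png')[120:300,150:390]; cv2.imwrite('pics/side0z.png',cv2.resize(a,None,fx=3.3,fy=3.3,interpolation=3))
a=cv2.imread('pics/scene0.png')[110:290,160:340]; cv2.imwrite('pics/scene0z.png',cv2.resize(a,None,fx=3.3,fy=3.3,interpolation=3))
E
```

```text
(no output)
```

View pics/side0z.png

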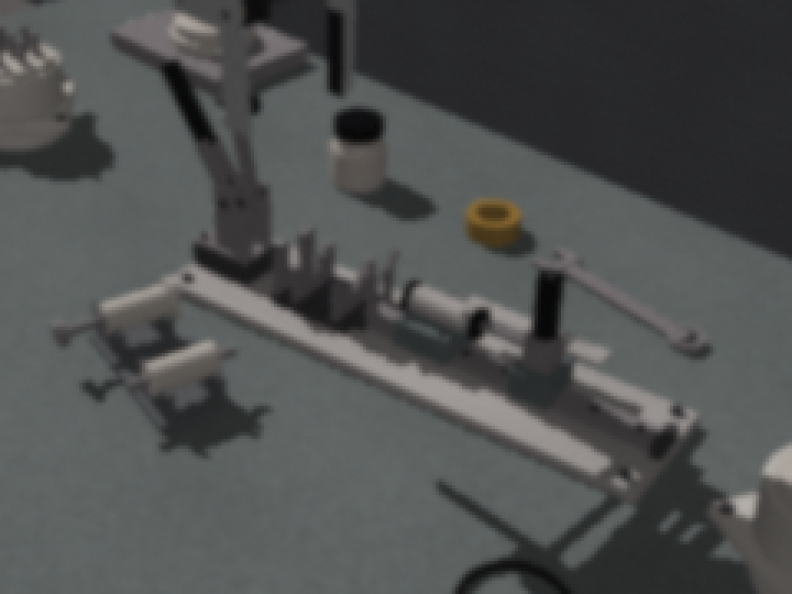

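View pics/scene0z.png

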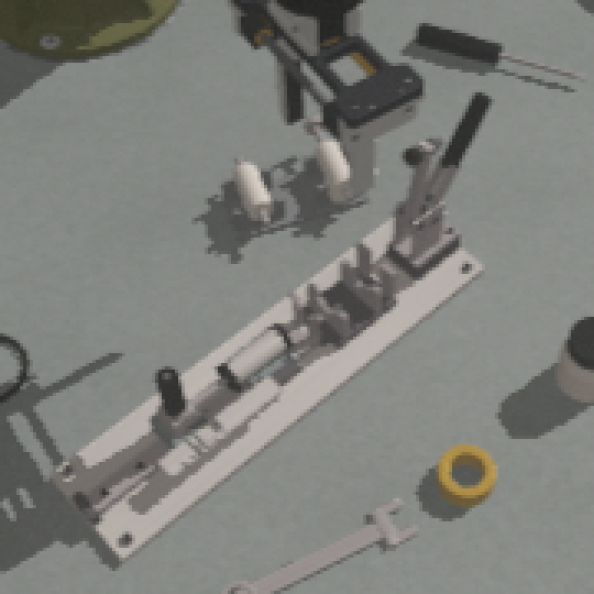

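```bash
cat >> h.py <<'E'
def pose():
    o=ctrl.get_obs(); return np.array(o['ee_pos']),R.from_euler('xyz',o['eef_rot'])
def plan(p,yaw,tilt=0,base=None):
    """yaw deg: direction of tool y relative to home tool y (home = tool y along its start dir); tilt deg about tool y"""
    p0,R0=base or pose()
    H=R.from_matrix(HOME); Rt=R.from_euler('z',yaw,degrees=True)*H*R.from_euler('y',tilt,degrees=True)
    t=R0.inv().apply(np.array(p)-p0)/.025; r=(R0.inv()*Rt).as_rotvec(degrees=True)/5
    print('T',np.round(t,3),'turn',np.round(r,3)); return t,r
HOME=np.array([[0,1,0],[0,0,-1],[-1,0,0]],float)
E
python3 - <<'E'
from h import *
p,r=pose();print(np.round(r.as_matrix(),3))
K,o,M=cal('scene')
for px in [(285.8,157),(289,153)]:
    d=M@np.linalg.solve(K,[*px,1.]); print(o+d*(.083-o[1])/d[1],o+d*(.1-o[1])/d[1])
K,o,M=cal('side')
for px in [(221,150),(228,153)]:
    d=M@np.linalg.solve(K,[*px,1.]); print(o+d*(.578-o[0])/d[0])
E
```

```text
[[-0.  1. -0.]
 [ 0. -0. -1.]
 [-1. -0. -0.]]
[0.56992263 0.083      0.17102504] [0.54888796 0.1        0.14031016]
[0.58336263 0.083      0.2008761 ] [0.56286009 0.1        0.1713431 ]
[0.578      0.09716713 0.16986289]
[0.578      0.06850144 0.1710353 ]
```

```bash
python3 - <<'E'
from h import *
plan([.443,.079,.2],-99.6)
E
```

```text
T [ 0.978 -4.279 -3.159] turn [19.92  0.    0.  ]
```

Call:
arm_command(
  deltas=[
    {"translation":[0.96,-4.28,-3.16],"turn":[19.9,0,0]},
    {"translation":[0.96,-4.28,-3.16],"turn":[19.9,0,0]},
    {"translation":[0.96,-4.28,-3.16],"turn":[19.9,0,0]},
    {"translation":[0.96,-4.28,-3.16],"turn":[19.9,0,0]},
    {"translation":[0.96,-4.28,-3.16],"turn":[19.9,0,0]},
    {"translation":[0.96,-4.28,-3.16],"turn":[19.9,0,0]},
    {"translation":[0.96,-4.28,-3.16],"turn":[19.9,0,0]},
    {"translation":[0.96,-4.28,-3.16],"turn":[19.9,0,0]},
    {"translation":[0.96,-4.28,-3.16],"turn":[19.9,0,0]},
    {"translation":[0.96,-4.28,-3.16],"turn":[19.9,0,0]},
    {"translation":[0.96,-4.28,-3.16],"turn":[19.9,0,0]},
    {"translation":[0.96,-4.28,-3.16],"turn":[19.9,0,0]},
  ],
  gripper=60,
  force=20,
)

```text
time_s: 2.8
ee_pos: [0.443, 0.079, 0.2005]
eef_rot: [-3.059, 1.571, 0.147]
force: [-0.2, 0.1, 1.1]
grip_width: 0.06
```

```bash
python3 - <<'E'
from h import *
p,r=pose();print(p,np.round(r.as_matrix(),3),ctrl.get_obs()['qpos'])
plan([.443,.079,.2],-99.6)
E
```

```text
[0.44300488 0.07899602 0.20052336] [[ 0.     0.065 -0.998]
 [ 0.    -0.998 -0.065]
 [-1.    -0.    -0.   ]] [9.50350056e-02 9.86879942e-02 1.82041217e+00 8.16918464e-06
 1.22234625e+00 1.60121329e+00]
T [ 0.021 -0.     0.   ] turn [ 2.66e+00 -2.00e-03  0.00e+00]
```

Call:
arm_command(
  deltas=[
    {"translation":[0,0,0],"turn":[2.66,0,0]},
    {"translation":[0,0,0],"turn":[2.66,0,0]},
    {"translation":[0,0,0],"turn":[2.66,0,0]},
  ],
)

```text
time_s: 3.05
ee_pos: [0.443, 0.079, 0.2005]
eef_rot: [-2.801, 1.571, 0.174]
force: [-0.1, -0.1, -0.1]
grip_width: 0.06
```

```bash
python3 - <<'E'
from h import *
c=cal('wrist'); print(c[1])
im=snap('wrist','w1')
for t in ['feedthrough','head']:
  for d in models.mark_of(t,'wrist')[:1]: print(t,d['score'],d['at'],onz('wrist',d['at'],.036,c))
m=models.cut_out('feedthrough','wrist')
for d in m[:1]:
  print(d['score'],d['box']); np.save('m1.npy',d['pixels'])
im=cv2.resize(cv2.imread('pics/w1.png'),(800,600),interpolation=3);cv2.imwrite('pics/w1z.png',im)
E
```

```text
[0.51921026 0.06585107 0.36049239]
feedthrough 0.6 [252.1, 178.1] [0.44856395 0.07678622 0.036     ]
head 0.88 [250.2, 231.2] [0.38113018 0.0905331  0.036     ]
0.62 [242.1, 142.2, 272.8, 239.1]
```

View pics/w1z.png

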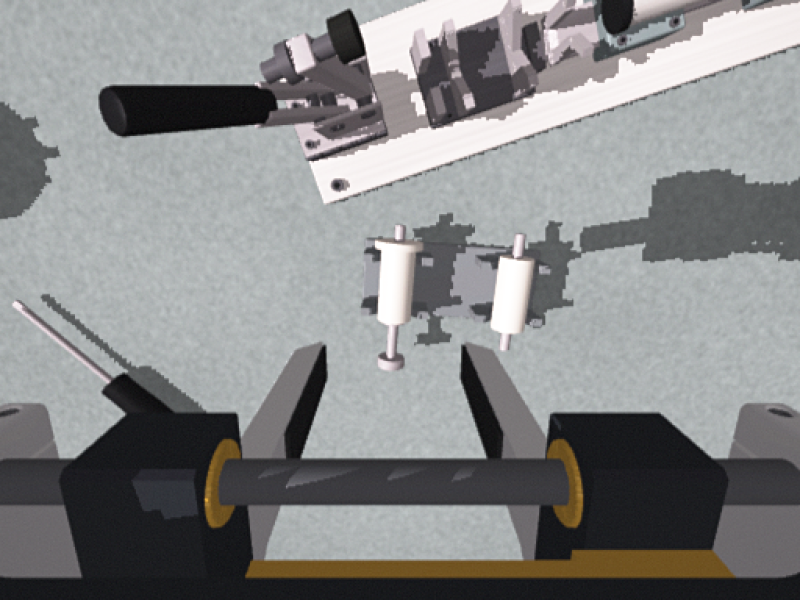

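```bash
python3 - <<'E'
from h import *
c=cal('wrist')
m=np.load('m1.npy'); 
for r in range(140,242,4):
    x=np.where(m[r])[0]
    if len(x): print(r,x.min(),x.max(),(x.min()+x.max())/2, end='; ')
t=onz('w',(256.3,144.5),.036,c);h=onz('w',(250.2,231.2),.036,c);print(t,h,np.linalg.norm(t-h))
u=(t-h)/np.linalg.norm(t-h);print(np.degrees(np.arctan2(u[1],u[0])),h+u*.064,t-u*.045)
# body lower end centre, flange front edge
for px in [(252.2,206),(256.,153)]: print((onz('w',px,.036,c)-h)@u-.064, (onz('w',px,.049,c)-h)@u-.064)
E
```

```text
148 254 257 255.5; 152 245 257 251.0; 156 241 269 255.0; 160 244 267 255.5; 164 244 264 254.0; 168 244 264 254.0; 172 243 264 253.5; 176 243 263 253.0; 180 243 263 253.0; 184 243 262 252.5; 188 243 262 252.5; 192 242 262 252.0; 196 242 262 252.0; 200 242 262 252.0; 204 243 261 252.0; 208 248 255 251.5; 212 248 254 251.0; 216 248 253 250.5; 220 247 253 250.0; 224 245 254 249.5; 228 242 257 249.5; 232 242 258 250.0; 236 248 255 251.5; [0.48721512 0.06575442 0.036     ] [0.38102202 0.09001785 0.036     ] 0.10892973821504015
-12.870245465697687 [0.44341415 0.07576224 0.036     ] [0.44334566 0.0757779  0.036     ]
-0.03034533132827221 -0.02608175915594147
0.035077308524601766 0.03671951054469326
```

```bash
python3 - <<'E'
from h import *
c=cal('wrist')
for px in [(327.7,188)]: print(onz('w',px,.036,c))
plan([.4434,.0758,.14],-102.5,12)
E
```

```text
[ 0.42198302 -0.01174594  0.036     ]
T [ 2.419  0.124 -0.036] turn [0.687 2.399 0.073]
```

Call:
arm_command(
  deltas=[
    {"translation":[2.4,0.12,-0.04],"turn":[0.75,2.4,0.07]},
    {"translation":[2.4,0.12,-0.04],"turn":[0.75,2.4,0.07]},
    {"translation":[2.4,0.12,-0.04],"turn":[0.75,2.4,0.07]},
    {"translation":[2.4,0.12,-0.04],"turn":[0.75,2.4,0.07]},
  ],
)

```text
time_s: 3.58
ee_pos: [0.4425, 0.076, 0.1405]
eef_rot: [3.137, 1.366, -0.228]
force: [0.1, 0.2, 1.4]
grip_width: 0.0599
```

```bash
python3 - <<'E'
from h import *
c=cal('wrist'); p,r=pose(); print(p, np.round(r.as_matrix(),3))
im=snap('wrist','w2')
d=models.cut_out('feedthrough','wrist')[0]; m=d['pixels']
ps=[]
for r in range(0,384,4):
    x=np.where(m[r])[0]
    if len(x): print(r,x.min(),x.max(),(x.min()+x.max())/2, end='; ')
hd=models.mark_of('head','wrist')[:1]
for h in hd: print(h, onz('w',h['at'],.036,c))
im=cv2.resize(cv2.imread('pics/w2.png'),(800,600),interpolation=3);cv2.imwrite('pics/w2z.png',im)
E
```

```text
[0.44246871 0.07600077 0.14048131] [[ 0.198 -0.222 -0.955]
 [-0.046 -0.975  0.217]
 [-0.979  0.001 -0.203]]
172 248 254 251.0; 176 247 255 251.0; 180 247 255 251.0; 184 234 268 251.0; 188 235 267 251.0; 192 238 263 250.5; 196 238 263 250.5; 200 238 263 250.5; 204 239 263 251.0; 208 239 263 251.0; 212 239 263 251.0; 216 239 263 251.0; 220 239 264 251.5; 224 239 264 251.5; 228 238 263 250.5; 232 238 262 250.0; 236 238 261 249.5; 240 238 261 249.5; 244 239 260 249.5; 248 244 254 249.0; 252 246 253 249.5; 256 246 253 249.5; 260 246 253 249.5; 264 246 253 249.5; 268 246 253 249.5; 272 242 257 249.5; 276 240 260 250.0; 280 240 260 250.0; 284 245 257 251.0; {'at': [248.5, 278.1], 'score': 0.77} [0.382081   0.09230695 0.036     ]
```

View pics/w2z.png

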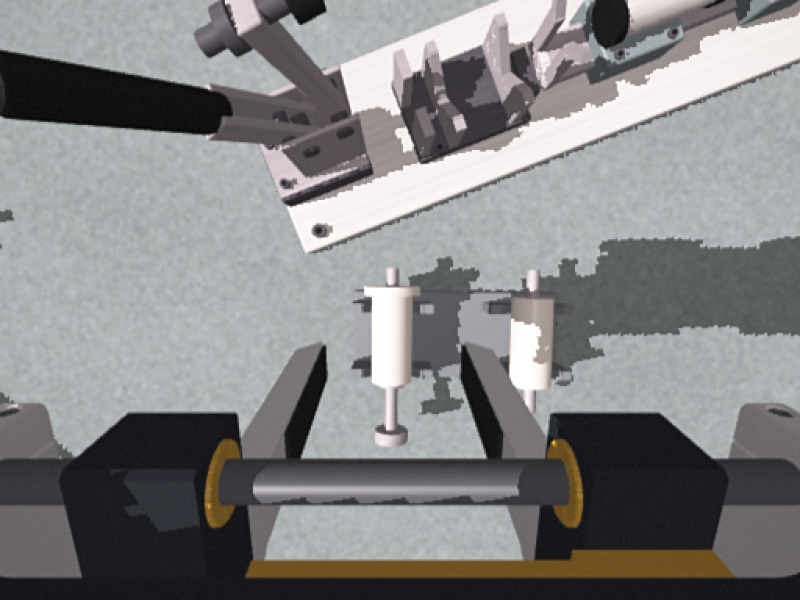

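```bash
python3 - <<'E'
from h import *
c=cal('wrist')
t=onz('w',(251,170.5),.036,c);h=onz('w',(249.6,277),.036,c);u=(t-h)/np.linalg.norm(t-h)
print(t,h,np.linalg.norm(t-h),np.degrees(np.arctan2(u[1],u[0])),h+u*.064,t-u*.045)
for y in (238,): 
  pass
plan([.4434,.0762,.041],-103,12)
E
```

```text
[0.49162685 0.06528598 0.036     ] [0.38532233 0.09123106 0.036     ] 0.10942485211211776 -13.715688076585009 [0.44749732 0.0760564  0.036     ] [0.44791006 0.07595566 0.036     ]
T [3.959 0.008 0.903] turn [0.008 0.    0.014]
```

```bash
python3 - <<'E'
from h import *
c=cal('wrist'); u=np.array([.9715,-.237,0]); o=np.array([.4455,.076,.036])
for x,z in [(45,.036),(45,.040),(33,.054),(28,.054),(-28,.049),(-28,.036),(-60,.047),(-60,.025),(-68,.047)]:
    print(x,z,proj('w',o+u*x/1000+[0,0,z-.036],c))
E
python3 - <<'E'
import cv2
a=cv2.imread('pics/w2.png')[160:300,200:300]; cv2.imwrite('pics/w2c.png',cv2.resize(a,(428,600),interpolation=0))
E
```

```text
45 0.036 [251.48911077 172.84953524]
45 0.04 [251.48756961 172.80306888]
33 0.054 [251.31432916 185.36293994]
28 0.054 [251.24482239 190.64781395]
-28 0.049 [250.49785856 247.66480383]
-28 0.036 [250.54820524 244.3781971 ]
-60 0.047 [250.08677838 279.00533578]
-60 0.025 [250.19878868 271.35876092]
-68 0.047 [249.98291716 286.90177375]
```

View pics/w2c.png

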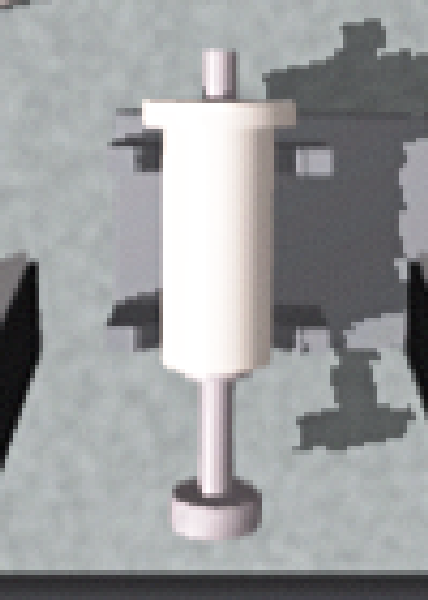

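```bash
python3 - <<'E'
from h import *
plan([.4464,.0758,.041],-103.5,12)
E
```

```text
T [ 3.984e+00 -3.000e-03  7.850e-01] turn [0.106 0.    0.035]
```

Call:
arm_command(
  deltas=[
    {"translation":[1.3,0,0.26],"turn":[0.1,0,0]},
    {"translation":[2.4,0,0.47],"turn":[0.1,0,0]},
    {"translation":[3.2,0,0.63],"turn":[0.1,0,0]},
    {"translation":[3.7,0,0.73],"turn":[0.1,0,0]},
    {"translation":[3.98,0,0.78],"turn":[0.1,0,0]},
    {"translation":[3.98,0,0.78],"turn":[0.1,0,0]},
  ],
)

```text
time_s: 4.23
ee_pos: [0.4456, 0.0754, 0.0388]
eef_rot: [-3.133, 1.363, -0.227]
force: [0.2, 0.6, -0.5]
grip_width: 0.0599
```

Call:
arm_command(
  deltas=[
    {"translation":[0,0,0],"turn":[0,0,0]},
    {"translation":[0,0,0],"turn":[0,0,0]},
    {"translation":[0,0,0],"turn":[0,0,0]},
    {"translation":[0,0,0],"turn":[0,0,0]},
    {"translation":[0,0,0],"turn":[0,0,0]},
    {"translation":[0,0,0],"turn":[0,0,0]},
  ],
  gripper=15,
  force=20,
)

```text
time_s: 4.73
ee_pos: [0.4456, 0.076, 0.0397]
eef_rot: [-3.123, 1.36, -0.218]
force: [-1.0, 4.4, 4.4]
grip_width: 0.0254
```

```bash
python3 - <<'E'
from h import *
print(pose()[0]); plan([.4464,.0758,.15],-103.5,12)
im=snap('wrist','w3')
cv2.imwrite('pics/w3z.png',cv2.resize(cv2.imread('pics/w3.png'),(800,600),interpolation=3))
E
```

```text
[0.4455917  0.07604327 0.0396668 ]
T [-4.309 -0.015 -0.956] turn [-0.008 -0.016  0.043]
```

View pics/w3z.png

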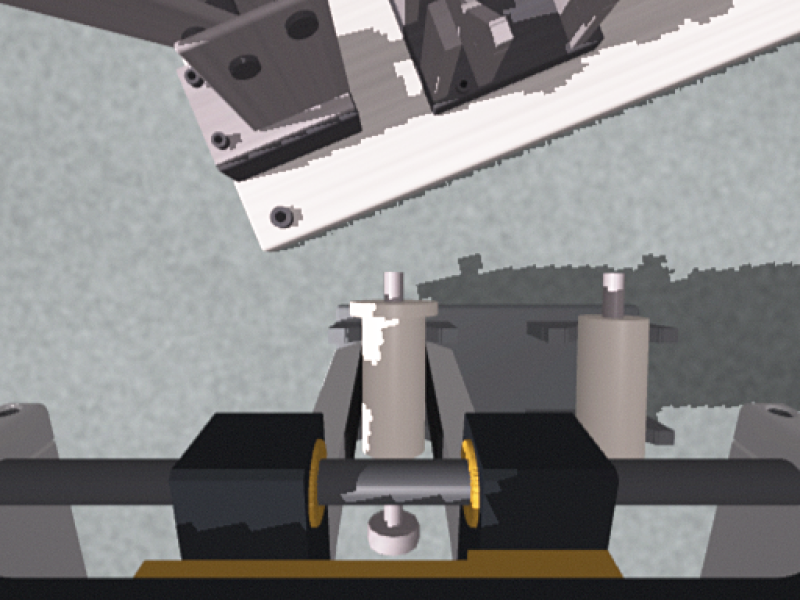

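Call:
arm_command(
  deltas=[
    {"translation":[-1.3,0,-0.28],"turn":[0,0,0]},
    {"translation":[-2.6,0,-0.56],"turn":[0,0,0]},
    {"translation":[-3.9,0,-0.85],"turn":[0,0,0]},
    {"translation":[-5.2,0,-1.13],"turn":[0,0,0]},
    {"translation":[-5.2,0,-1.13],"turn":[0,0,0]},
  ],
)

```text
time_s: 5.2
ee_pos: [0.4478, 0.0754, 0.1782]
eef_rot: [-3.115, 1.353, -0.209]
force: [0.9, 0.1, -0.5]
grip_width: 0.0254
```

```bash
python3 - <<'E'
from h import *
p,r=pose();print(p); c=cal('wrist'); im=snap('wrist','w4')
snap('side','s4')
cv2.imwrite('pics/w4c.png',cv2.resize(cv2.imread('pics/w4.png')[150:370,170:330],(580,798-200),interpolation=0))
K,o,M=c
# part model in tool frame: origin at tcp + dz ; report predicted rows for offset d along axis
u=r.apply([0,0,-1]); u=np.array([u[0],u[1],0]);u/=np.linalg.norm(u)
print('u',u, ctrl.get_obs()['grip_width'])
up=np.array([0,0,1.])
for dz in (-.005,):
  for dx in (0,.003,-.003):
    O=p+dz*up+dx*u
    print(dx,[np.round(proj('w',O+u*x/1000+up*h/1000,c),1).tolist() for x,h in [(45,0),(33,18),(28,18),(-28,13),(-68,11)]])
E
```

```text
[0.44775018 0.07543835 0.17818245]
u [ 0.9721633  -0.23430433  0.        ] 0.02573797184277543
0 [[250.9, 172.0], [250.7, 192.0], [250.7, 200.6], [250.6, 291.7], [250.6, 353.3]]
0.003 [[250.9, 167.3], [250.7, 186.9], [250.7, 195.5], [250.6, 286.9], [250.6, 348.6]]
-0.003 [[250.9, 176.7], [250.7, 197.2], [250.6, 205.8], [250.6, 296.5], [250.6, 357.9]]
```

View pics/w4c.png

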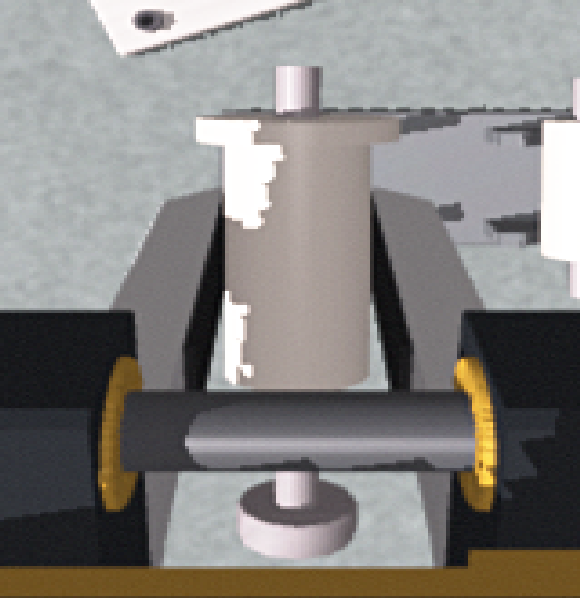

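View pics/s4.png

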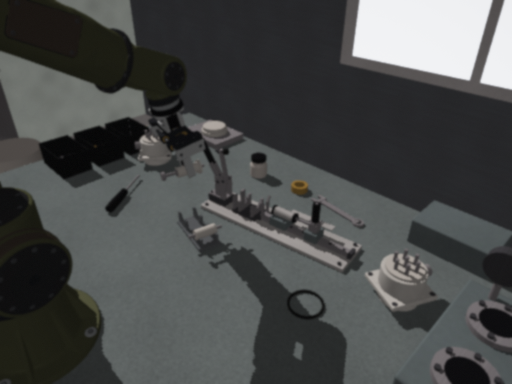

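```bash
python3 - <<'E'
from h import *
from scipy.optimize import least_squares
p,r=pose(); c=cal('wrist'); 
u=r.apply([0,0,-1]); u[2]=0;u/=np.linalg.norm(u); up=np.array([0,0,1.]); v=np.cross(up,u)
obs=[(45,0,0,'r',174.3),(33,18,0,'r',192.7),(28,18,0,'r',203),(-28,13,0,'r',292.3),(-68,11,0,'r',355),
     (30.5,0,18,'c',224),(30.5,0,-18,'c',280.6),(45,0,4,'c',170+276*.2759),(45,0,-4,'c',170+322*.2759),(-66,0,11,'c',170+240*.2759),(-66,0,-11,'c',170+357*.2759)]
def f(q):
    dx,dy,dz,th,ps=q; 
    a=u*np.cos(th)*np.cos(ps)+up*np.sin(th)+v*np.sin(ps); b=np.cross(a,v); b=up*np.cos(th)-u*np.sin(th)
    O=p+u*dx+v*dy+up*dz; e=[]
    for x,h,s,k,val in obs:
        q2=proj('w',O+(a*x+b*h+v*s)/1000,c); e.append((q2[1] if k=='r' else q2[0])-val)
    return e
s=least_squares(f,[0,0,-.005,0,0],x_scale=[.001,.001,.001,.01,.01]); print(np.round(s.x*1000,2),np.round(s.fun,2))
s=least_squares(lambda q:f([q[0],q[1],-.004,q[2],q[3]]),[0,0,0,0],x_scale=[.001,.001,.01,.01]); print(np.round(s.x*1000,2),np.round(s.fun,2))
E
```

```text
[ -1.29  -1.02  -6.12 -20.73   0.33] [-0.35  0.87 -0.91  0.6  -0.23  0.73 -0.53  0.09 -0.27 -0.45  0.42]
[-0.73 -1.02  1.12  0.34] [-1.29  0.87 -0.77  1.21 -0.05  0.29 -0.09 -0.02 -0.16 -0.51  0.48]
```

```bash
python3 - <<'E'
from h import *
plan([.51,-.04,.2],7.8,12)
plan([.589,-.004,.2],7.8,12)
E
```

```text
T [-0.328  3.877 -3.723] turn [-21.772  -0.053  -4.625]
T [ 0.253  1.739 -6.397] turn [-21.772  -0.053  -4.625]
```

Call:
arm_command(
  deltas=[
    {"translation":[-0.33,3.88,-3.72],"turn":[-21.77,-0.05,-4.62]},
    {"translation":[-0.33,3.88,-3.72],"turn":[-21.77,-0.05,-4.62]},
    {"translation":[-0.33,3.88,-3.72],"turn":[-21.77,-0.05,-4.62]},
    {"translation":[-0.33,3.88,-3.72],"turn":[-21.77,-0.05,-4.62]},
    {"translation":[-0.33,3.88,-3.72],"turn":[-21.77,-0.05,-4.62]},
    {"translation":[-0.33,3.88,-3.72],"turn":[-21.77,-0.05,-4.62]},
    {"translation":[-0.33,3.88,-3.72],"turn":[-21.77,-0.05,-4.62]},
    {"translation":[-0.33,3.88,-3.72],"turn":[-21.77,-0.05,-4.62]},
    {"translation":[-0.33,3.88,-3.72],"turn":[-21.77,-0.05,-4.62]},
    {"translation":[-0.33,3.88,-3.72],"turn":[-21.77,-0.05,-4.62]},
    {"translation":[-0.33,3.88,-3.72],"turn":[-21.77,-0.05,-4.62]},
    {"translation":[-0.33,3.88,-3.72],"turn":[-21.77,-0.05,-4.62]},
  ],
)

```text
time_s: 6.3
ee_pos: [0.509, -0.0401, 0.1971]
eef_rot: [-3.112, 1.363, 1.167]
force: [-0.2, 1.1, -0.2]
grip_width: 0.0254
```

```bash
python3 - <<'E'
from h import *
print(pose()[0])
plan([.51,-.04,.2],7.8,12)
plan([.589,-.004,.2],7.8,12)
E
```

```text
[ 0.509037   -0.04010903  0.1971089 ]
T [-0.109  0.032 -0.044] turn [-6.390e+00  1.000e-03 -1.283e+00]
T [ 0.42   2.298 -2.622] turn [-6.390e+00  1.000e-03 -1.283e+00]
```

Call:
arm_command(
  deltas=[
    {"translation":[0,0,0],"turn":[-6.4,0,-1.28]},
    {"translation":[0,0,0],"turn":[-6.4,0,-1.28]},
    {"translation":[0,0,0],"turn":[-6.4,0,-1.28]},
    {"translation":[0.1,0.7,-0.8],"turn":[-6.4,0,-1.28]},
    {"translation":[0.3,1.5,-1.7],"turn":[-6.4,0,-1.28]},
    {"translation":[0.4,2.3,-2.62],"turn":[-6.4,0,-1.28]},
    {"translation":[0.4,2.3,-2.62],"turn":[-6.4,0,-1.28]},
    {"translation":[0.4,2.3,-2.62],"turn":[-6.4,0,-1.28]},
  ],
)

```text
time_s: 6.97
ee_pos: [0.5898, -0.004, 0.2]
eef_rot: [-3.139, 1.362, 1.705]
force: [-1.3, -0.7, 0.8]
grip_width: 0.0254
```

```bash
python3 - <<'E'
from h import *
p,r=pose();print(p); plan([.589,-.004,.2],7.8,12)
c=cal('wrist'); snap('wrist','w5')
for t,z in [('nest',.055),('fixture',0),('lever_pivot',.082),('grip',.1),('mark',.048)]:
  for d in models.mark_of(t,'wrist')[:1]: print(t,d['score'],d['at'],onz('w',d['at'],z,c))
cv2.imwrite('pics/w5z.png',cv2.resize(cv2.imread('pics/w5.png'),(800,600),interpolation=3))
E
```

```text
[ 0.58978249 -0.00401824  0.20001803]
T [ 0.002 -0.031 -0.005] turn [-0.047  0.008 -0.005]
lever_pivot 0.75 [248.5, 119.2] [0.57283143 0.09539071 0.082     ]
```

View pics/w5z.png

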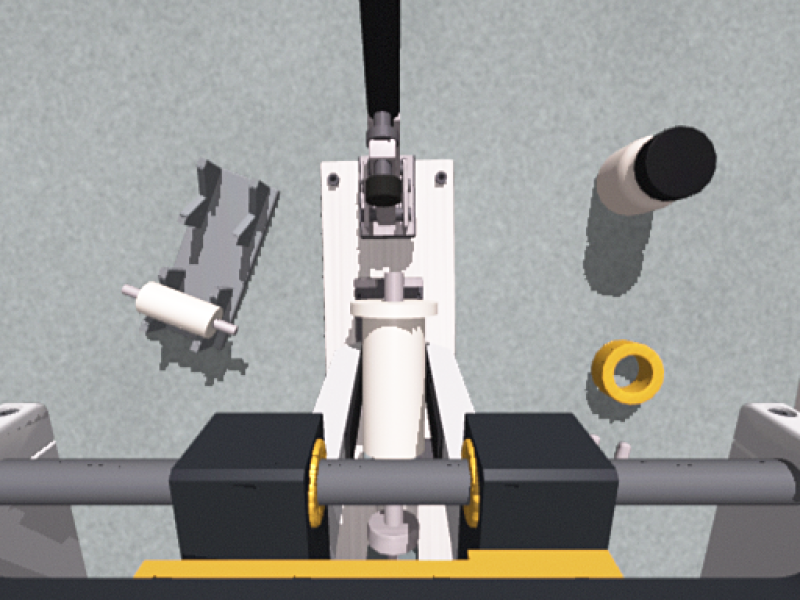

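```bash
python3 - <<'E'
from h import *
c=cal('wrist')
im=cv2.cvtColor(cv2.imread('pics/w5.png'),cv2.COLOR_BGR2GRAY)
for r in [112,120,128,136,144,150,160,170,180,190,200,210]:
    row=im[r].astype(int); g=np.abs(np.diff(row))
    L=200+np.argmax(g[200:215]); Rr=280+np.argmax(g[280:300])
    a=onz('w',(L+1,r+.5),.012,c);b=onz('w',(Rr+1,r+.5),.012,c); m=(a+b)/2
    print(r,L,Rr,g[L],g[Rr],np.round(m,4),round(float(np.linalg.norm(a-b)),4))
E
python3 - <<'E'
import cv2
a=cv2.imread('pics/wrist0.png')[60:260,210:330]; cv2.imwrite('pics/w0c.png',cv2.resize(a,(480,800),interpolation=3)[:600])
E
```

```text
112 209 285 76 128 [0.5689 0.1171 0.012 ] 0.0983
120 214 289 86 55 [0.576  0.1078 0.012 ] 0.0972
128 205 289 92 52 [0.5715 0.0968 0.012 ] 0.1091
136 205 289 111 53 [0.5728 0.0866 0.012 ] 0.1093
144 205 289 51 46 [0.5742 0.0764 0.012 ] 0.1094
150 206 289 60 35 [0.5758 0.0688 0.012 ] 0.1083
160 206 290 75 39 [0.5781 0.056  0.012 ] 0.1098
170 206 290 68 44 [0.5798 0.0431 0.012 ] 0.1101
180 206 290 39 48 [0.5815 0.0301 0.012 ] 0.1103
190 207 290 71 51 [0.5839 0.0172 0.012 ] 0.1093
200 207 290 72 58 [0.5856 0.0041 0.012 ] 0.1095
210 207 290 60 72 [ 0.5873 -0.0091  0.012 ] 0.1098
```

View pics/w0c.png

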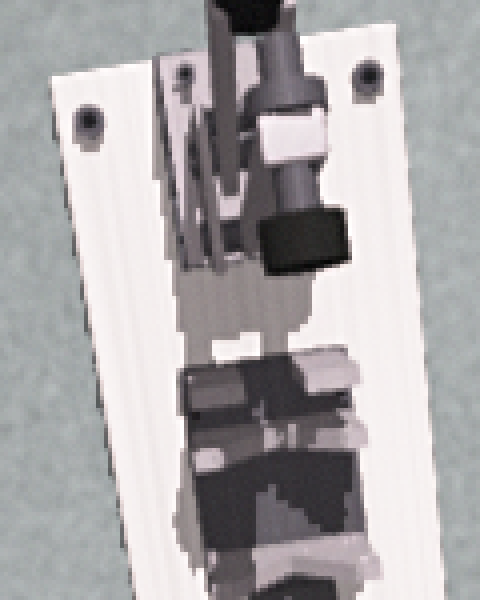

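```bash
python3 - <<'E'
from h import *
K,_,_=cal('wrist')
c=(K,np.array([0.5498028 , 0.07714299, 0.38392554]),R.from_euler('xyz',[2.87126542e+00,  1.71985740e-03, -1.55236122e-04]).as_matrix())
im=cv2.cvtColor(cv2.imread('pics/wrist0.png'),cv2.COLOR_BGR2GRAY)
for r in range(85,215,10):
    row=im[r].astype(int); g=np.diff(row)
    i0=int(223+(r-80)*.16); L=i0-6+np.argmax(g[i0-6:i0+9]); i1=int(310+(r-80)*.075); Rr=i1-6+np.argmax(-g[i1-6:i1+9])
    a=onz('w',(L+1,r+.5),.012,c);b=onz('w',(Rr+1,r+.5),.012,c)
    print(r,L,Rr,np.round(a,4)[:2],np.round(b,4)[:2])
ph=np.radians(98.2);u=np.array([np.cos(ph),np.sin(ph),0]);v=np.array([-u[1],u[0],0])
for N in ([.588,-.005,.055],):
  N=np.array(N)
  # tops of saddles/groove wall: 
  for x,y,z in [(17.5,0,1.5),(23.5,0,1.5),(37.5,0,1.5),(-25,0,1.5),(-19,0,1.5),(-49,0,20),(-200,0,45)]:
     print(x,[np.round(proj('w',N+(u*x+v*s+np.array([0,0,z]))/1000,c),1).tolist() for s in (15,0,-15)])
E
python3 - <<'E'
import cv2
a=cv2.imread('pics/wrist0.png')[140:260,240:340]; cv2.imwrite('pics/w0d.png',cv2.resize(a,(500,600),interpolation=0))
E
```

```text
85 222 309 [0.5131 0.1144] [0.6228 0.1144]
95 224 310 [0.5153 0.1025] [0.6247 0.1025]
105 226 311 [0.5176 0.0904] [0.6267 0.0903]
115 227 312 [0.5186 0.078 ] [0.6287 0.078 ]
125 229 313 [0.5209 0.0654] [0.6308 0.0654]
135 231 314 [0.5233 0.0526] [0.6329 0.0526]
145 232 315 [0.5244 0.0395] [0.635  0.0395]
155 234 316 [0.5268 0.0261] [0.6372 0.0261]
165 236 316 [0.5293 0.0125] [0.638  0.0126]
175 237 317 [ 0.5305 -0.0013] [ 0.6403 -0.0013]
185 239 318 [ 0.5331 -0.0155] [ 0.6425 -0.0154]
195 241 319 [ 0.5357 -0.0299] [ 0.6449 -0.0298]
205 242 320 [ 0.537  -0.0446] [ 0.6473 -0.0446]
17.5 [[269.4, 173.8], [281.7, 172.0], [294.1, 170.3]]
23.5 [[268.7, 168.9], [281.2, 167.2], [293.6, 165.4]]
37.5 [[267.2, 157.4], [279.8, 155.6], [292.4, 153.8]]
-25 [[273.6, 206.9], [285.6, 205.3], [297.6, 203.7]]
-19 [[273.1, 202.4], [285.1, 200.7], [297.1, 199.1]]
-49 [[277.2, 230.5], [289.6, 228.9], [302.0, 227.2]]
-200 [[293.1, 348.2], [305.0, 346.8], [316.9, 345.5]]
```

View pics/w0d.png

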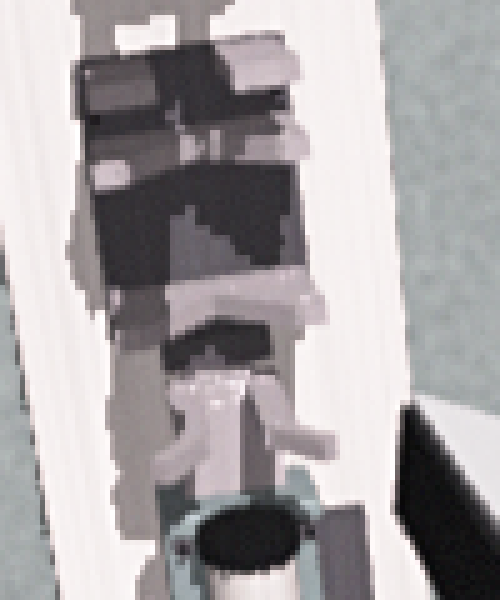

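```bash
python3 - <<'E'
from h import *
plan([.5859,-.0043,.115],8.6,12)
E
```

```text
T [ 3.449 -0.147  0.68 ] turn [-0.211  0.019 -0.084]
```

Call:
arm_command(
  deltas=[
    {"translation":[1.2,-0.05,0.23],"turn":[-0.2,0,-0.06]},
    {"translation":[2.4,-0.1,0.45],"turn":[-0.2,0,-0.06]},
    {"translation":[3.45,-0.15,0.68],"turn":[-0.2,0,-0.06]},
    {"translation":[3.45,-0.15,0.68],"turn":[-0.2,0,-0.06]},
    {"translation":[3.45,-0.15,0.68],"turn":[-0.2,0,-0.06]},
  ],
)

```text
time_s: 7.68
ee_pos: [0.5859, -0.0041, 0.1149]
eef_rot: [3.14, 1.362, 1.718]
force: [0.0, -0.9, -0.7]
grip_width: 0.0256
```

```bash
python3 - <<'E'
from h import *
p,r=pose();print(p); plan([.5859,-.0043,.065],8.6,12)
c=cal('wrist'); snap('wrist','w6');snap('side','s6');snap('scene','c6')
cv2.imwrite('pics/w6z.png',cv2.resize(cv2.imread('pics/w6.png'),(800,600),interpolation=3))
a=cv2.imread('pics/s6.png')[130:280,170:350];b=cv2.imread('pics/c6.png')[130:280,180:340]
cv2.imwrite('pics/sc6.png',np.hstack([cv2.resize(a,(400,333),interpolation=3),cv2.resize(b,(355,333),interpolation=3)]))
E
```

```text
[ 0.58585046 -0.00406012  0.11492692]
T [ 1.952 -0.     0.423] turn [-0.012  0.012 -0.006]
```

View pics/w6z.png

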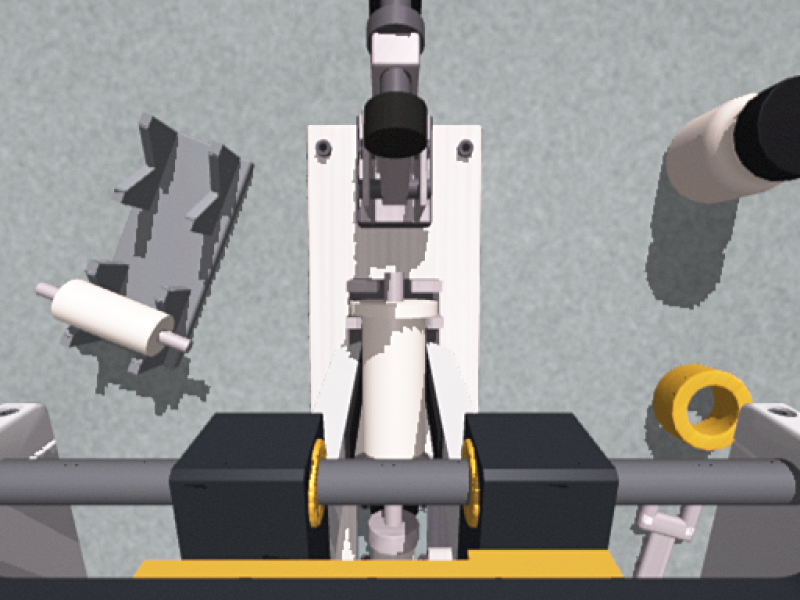

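View pics/sc6.png

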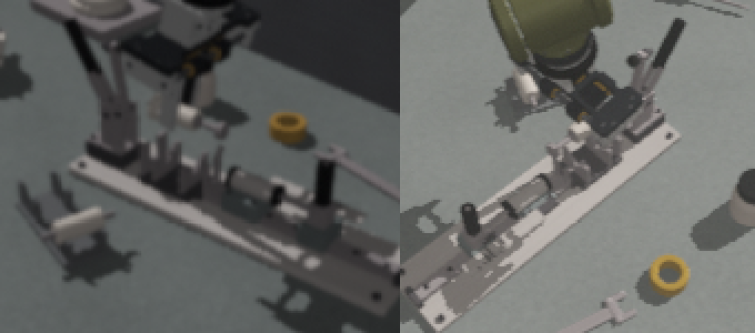

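Call:
arm_command(
  deltas=[
    {"translation":[0.7,0,0.15],"turn":[0,0,0]},
    {"translation":[1.3,0,0.28],"turn":[0,0,0]},
    {"translation":[1.75,0,0.37],"turn":[0,0,0]},
    {"translation":[1.95,0,0.42],"turn":[0,0,0]},
    {"translation":[1.95,0,0.42],"turn":[0,0,0]},
  ],
)

```text
time_s: 8.25
ee_pos: [0.5864, -0.0041, 0.0648]
eef_rot: [3.135, 1.363, 1.714]
force: [-0.4, -0.4, -0.9]
grip_width: 0.0255
```

```bash
python3 - <<'E'
from h import *
p,r=pose();print(p,ctrl.get_obs()['force']); plan([.5859,-.0043,.058],8.6,12)
c=cal('wrist'); snap('wrist','w7');snap('side','s7')
a=cv2.imread('pics/w7.png')[150:370,160:340];b=cv2.imread('pics/s7.png')[150:270,180:330]
cv2.imwrite('pics/sc7.png',np.hstack([cv2.resize(a,(400,489),interpolation=3),cv2.resize(b,(400,489),interpolation=3)]))
E
```

```text
[ 0.58635333 -0.00411196  0.0647999 ] [-0.4292525  -0.37752508 -0.9206315 ]
T [ 0.265 -0.019  0.061] turn [-0.006  0.016 -0.016]
```

View pics/sc7.png

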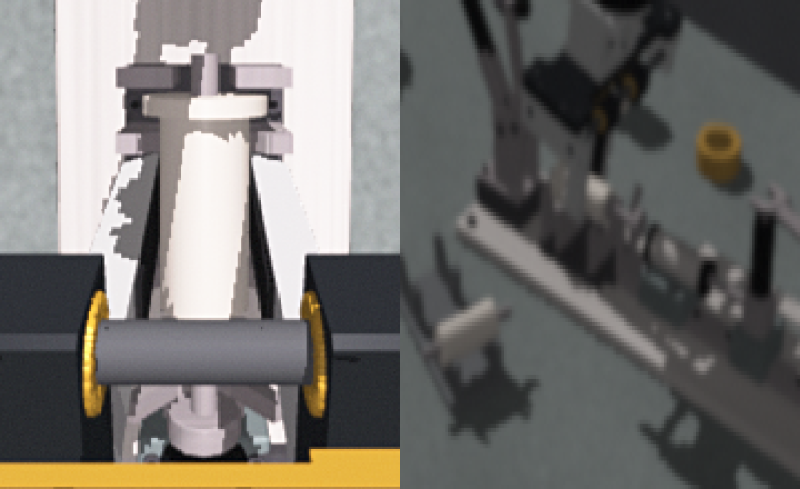

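Call:
arm_command(
  deltas=[
    {"translation":[0.08,0,0.02],"turn":[0,0,0]},
    {"translation":[0.16,0,0.03],"turn":[0,0,0]},
    {"translation":[0.16,0,0.03],"turn":[0,0,0]},
  ],
)

```text
time_s: 8.6
ee_pos: [0.5865, -0.004, 0.0611]
eef_rot: [3.132, 1.363, 1.71]
force: [0.0, -0.0, -1.0]
grip_width: 0.0251
```

Call:
arm_command(
  deltas=[
    {"translation":[0.04,0,0.01],"turn":[0,0,0]},
    {"translation":[0.08,0,0.02],"turn":[0,0,0]},
    {"translation":[0.08,0,0.02],"turn":[0,0,0]},
  ],
)

```text
time_s: 8.85
ee_pos: [0.5864, -0.0041, 0.0588]
eef_rot: [3.133, 1.363, 1.712]
force: [-0.3, -0.2, -0.7]
grip_width: 0.0252
```

Call:
arm_command(
  deltas=[
    {"translation":[0.03,0,0],"turn":[0,0,0]},
    {"translation":[0.06,0,0.01],"turn":[0,0,0]},
    {"translation":[0.06,0,0.01],"turn":[0,0,0]},
  ],
)

```text
time_s: 9.1
ee_pos: [0.5865, -0.0041, 0.0585]
eef_rot: [3.131, 1.363, 1.71]
force: [-5.8, -0.8, 10.8]
grip_width: 0.0251
```

Call:
arm_command(
  deltas=[
    {"translation":[0.03,0,0],"turn":[0,0,0]},
    {"translation":[0.06,0,0.01],"turn":[0,0,0]},
    {"translation":[0.06,0,0.01],"turn":[0,0,0]},
  ],
)

```text
time_s: 9.35
ee_pos: [0.5865, -0.0041, 0.0578]
eef_rot: [3.131, 1.363, 1.71]
force: [-11.9, -2.6, 21.9]
grip_width: 0.0256
```

Call:
arm_command(
  deltas=[
    {"translation":[-0.05,-0.03,-0.01],"turn":[0,0,0]},
    {"translation":[-0.05,-0.03,-0.01],"turn":[0,0,0]},
  ],
)

```text
time_s: 9.52
ee_pos: [0.5863, -0.0041, 0.0581]
eef_rot: [3.123, 1.363, 1.701]
force: [-0.4, -0.6, 9.4]
grip_width: 0.0257
```

Call:
arm_command(
  deltas=[
    {"translation":[0,0,0],"turn":[0,0,0]},
    {"translation":[0,0,0],"turn":[0,0,0]},
    {"translation":[0,0,0],"turn":[0,0,0]},
    {"translation":[0,0,0],"turn":[0,0,0]},
    {"translation":[0,0,0],"turn":[0,0,0]},
  ],
  gripper=50,
)

```text
time_s: 9.93
ee_pos: [0.5856, -0.0041, 0.0569]
eef_rot: [3.135, 1.363, 1.713]
force: [-0.1, -0.3, 0.8]
grip_width: 0.0496
```

```bash
python3 - <<'E'
from h import *
p,r=pose();print(p,ctrl.get_obs()['force']); plan([.5859,-.0043,.058],8.6,12)
c=cal('wrist'); snap('wrist','w8');snap('side','s8')
a=cv2.imread('pics/w8.png')[150:370,160:340];b=cv2.imread('pics/s8.png')[150:270,180:330]
cv2.imwrite('pics/sc8.png',np.hstack([cv2.resize(a,(400,489),interpolation=3),cv2.resize(b,(400,489),interpolation=3)]))
E
```

```text
[ 0.58557207 -0.00406459  0.05692016] [-0.12302857 -0.25101307  0.78175503]
T [-0.045  0.012  0.002] turn [-0.004  0.017 -0.018]
```

View pics/sc8.png

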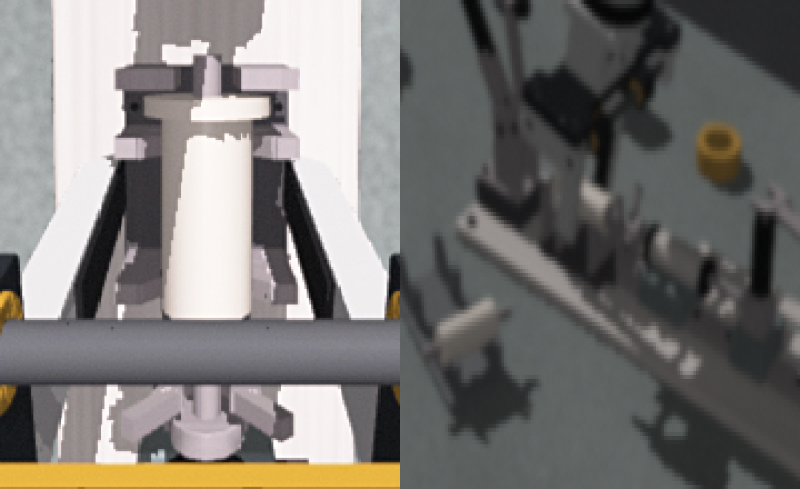

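```bash
python3 - <<'E'
from h import *
print(ctrl.tip_reach)
plan([.5856,-.0041,.26],8.6,12)
E
```

```text
0.019
T [-7.944  0.012 -1.675] turn [-0.003  0.017 -0.02 ]
```

Call:
arm_command(
  deltas=[
    {"translation":[-0.7,0,-0.15],"turn":[0,0,0]},
    {"translation":[-2,0,-0.42],"turn":[0,0,0]},
    {"translation":[-3.5,0,-0.74],"turn":[0,0,0]},
    {"translation":[-5,0,-1.05],"turn":[0,0,0]},
    {"translation":[-6.5,0,-1.37],"turn":[0,0,0]},
    {"translation":[-7.9,0,-1.67],"turn":[0,0,0]},
    {"translation":[-7.9,0,-1.67],"turn":[0,0,0]},
  ],
)

```text
time_s: 10.62
ee_pos: [0.5869, -0.0042, 0.2667]
eef_rot: [3.082, 1.366, 1.662]
force: [1.1, 0.1, -0.1]
grip_width: 0.0503
```

```bash
cat >> h.py <<'E'
PH=np.radians(98.6);U=np.array([np.cos(PH),np.sin(PH),0]);V=np.array([-U[1],U[0],0])
N=np.array([.586,-.0053,.055]); PV=np.array([N[0],N[1],0])+.105*U
def S(s,z): return PV+s*U+np.array([0,0,z])
E
python3 - <<'E'
from h import *
c=cal('wrist');print(pose()[0])
snap('wrist','w9');snap('side','s9');snap('scene','c9')
for t,z in [('nest',.055),('feedthrough',.055),('head',.055),('lever_pivot',.082),('lever_grip',.162)]:
  for d in models.mark_of(t,'wrist')[:1]: print(t,d['score'],d['at'],onz('w',d['at'],z,c))
print(N,PV,S(.0513,.162))
plan(S(.042,.25),8.6,0)
a=cv2.imread('pics/w9.png');b=cv2.imread('pics/s9.png')[120:270,170:350]
cv2.imwrite('pics/sc9.png',np.hstack([cv2.resize(a,(400,400),interpolation=3),cv2.resize(b,(400,400),interpolation=3)]))
E
```

```text
[ 0.58689862 -0.0041724   0.26665822]
nest 0.98 [249.8, 207.1] [ 0.5868124  -0.00649838  0.055     ]
feedthrough 0.66 [378.2, 129.4] [0.74594157 0.12615889 0.055     ]
head 0.92 [246.5, 251.9] [ 0.59164243 -0.07008797  0.055     ]
lever_pivot 0.89 [253.2, 127.6] [0.57537288 0.09805737 0.082     ]
lever_grip 0.82 [246.3, 61.0] [0.55982151 0.14686683 0.162     ]
[ 0.586  -0.0053  0.055 ] [0.57029879 0.09851942 0.        ] [0.56262763 0.14924262 0.162     ]
T [ 1.513  0.024 -5.632] turn [-8.000e-03 -2.388e+00 -2.000e-03]
```

View pics/sc9.png

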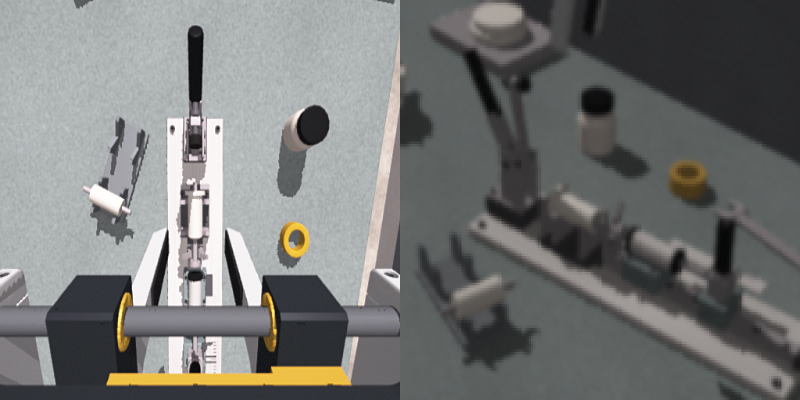

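Call:
arm_command(
  deltas=[
    {"translation":[0.3,0,-1.4],"turn":[0,-0.8,0]},
    {"translation":[0.7,0,-2.8],"turn":[0,-1.6,0]},
    {"translation":[1.1,0,-4.2],"turn":[0,-2.39,0]},
    {"translation":[1.5,0.02,-5.63],"turn":[0,-2.39,0]},
    {"translation":[1.5,0.02,-5.63],"turn":[0,-2.39,0]},
    {"translation":[1.5,0.02,-5.63],"turn":[0,-2.39,0]},
  ],
  gripper=0,
)

```text
time_s: 11.52
ee_pos: [0.5636, 0.1416, 0.2507]
eef_rot: [0.853, 1.57, -0.565]
force: [1.2, -0.5, -0.1]
grip_width: 0.0133
```

```bash
python3 - <<'E'
from h import *
o=ctrl.get_obs();print(o['ee_pos'],o['grip_width'],o['force'])
snap('wrist','w10');snap('side','s10');snap('scene','c10')
for s,z in [(.042,.209),(.045,.202),(.068,.184),(.086,.1626),(.098,.1374),(.104,.110),(.104,.105)]: plan(S(s,z),8.6,0)
a=cv2.imread('pics/c10.png')[90:240,220:370];b=cv2.imread('pics/s10.png')[80:230,130:280]
cv2.imwrite('pics/sc10.png',np.hstack([cv2.resize(a,(400,400),interpolation=3),cv2.resize(b,(400,400),interpolation=3)]))
E
```

```text
[0.56358616 0.1416246  0.25071242] 0.013329964955360573 [ 1.18862152 -0.51899375 -0.11266773]
T [ 1.686 -0.009 -0.052] turn [-0.021  0.009 -0.017]
T [ 1.966 -0.01  -0.172] turn [-0.021  0.009 -0.017]
T [ 2.686 -0.012 -1.093] turn [-0.021  0.009 -0.017]
T [ 3.541 -0.015 -1.814] turn [-0.021  0.009 -0.017]
T [ 4.549 -0.017 -2.294] turn [-0.021  0.009 -0.017]
T [ 5.645 -0.019 -2.535] turn [-0.021  0.009 -0.017]
T [ 5.845 -0.02  -2.535] turn [-0.021  0.009 -0.017]
```

View pics/sc10.png

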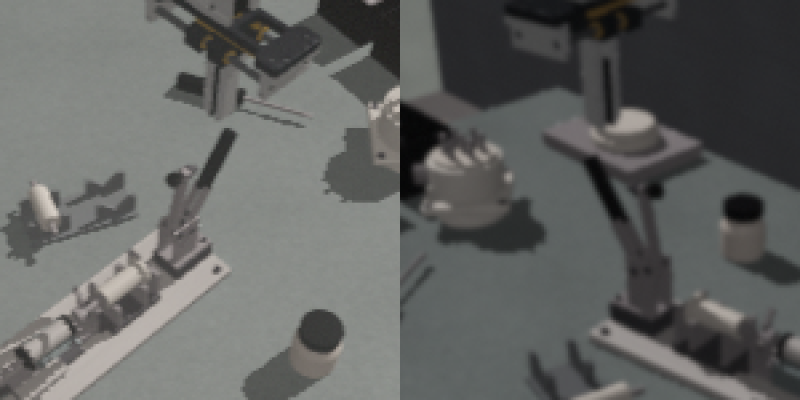

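Call:
arm_command(
  deltas=[
    {"translation":[1.0,0,-0.05],"turn":[0,0,0]},
    {"translation":[1.7,0,-0.05],"turn":[0,0,0]},
    {"translation":[1.97,0,-0.17],"turn":[0,0,0]},
    {"translation":[2.3,0,-0.6],"turn":[0,0,0]},
    {"translation":[2.3,0,-0.6],"turn":[0,0,0]},
  ],
)

```text
time_s: 12.08
ee_pos: [0.5618, 0.1554, 0.1929]
eef_rot: [0.749, 1.57, -0.673]
force: [0.4, 0.0, 1.4]
grip_width: 0.0003
```

```bash
python3 - <<'E'
from h import *
o=ctrl.get_obs();print(o['ee_pos'],o['grip_width'],o['force'])
snap('side','s11');snap('scene','c11')
for s,z in [(.068,.184),(.086,.1626),(.098,.1374),(.104,.110),(.104,.105)]: plan(S(s,z),8.6,0)
a=cv2.imread('pics/c11.png')[90:240,220:370];b=cv2.imread('pics/s11.png')[80:230,130:280]
cv2.imwrite('pics/sc11.png',np.hstack([cv2.resize(a,(400,400),interpolation=3),cv2.resize(b,(400,400),interpolation=3)]))
E
```

```text
[0.5617504  0.15535551 0.19290416] 0.00028193239772544517 [0.38725854 0.03871452 1.40494558]
T [ 0.421 -0.022 -0.438] turn [-0.004  0.006 -0.03 ]
T [ 1.277 -0.025 -1.158] turn [-0.004  0.006 -0.03 ]
T [ 2.285 -0.028 -1.639] turn [-0.004  0.006 -0.03 ]
T [ 3.38  -0.031 -1.879] turn [-0.004  0.006 -0.03 ]
T [ 3.58  -0.031 -1.88 ] turn [-0.004  0.006 -0.03 ]
```

View pics/sc11.png

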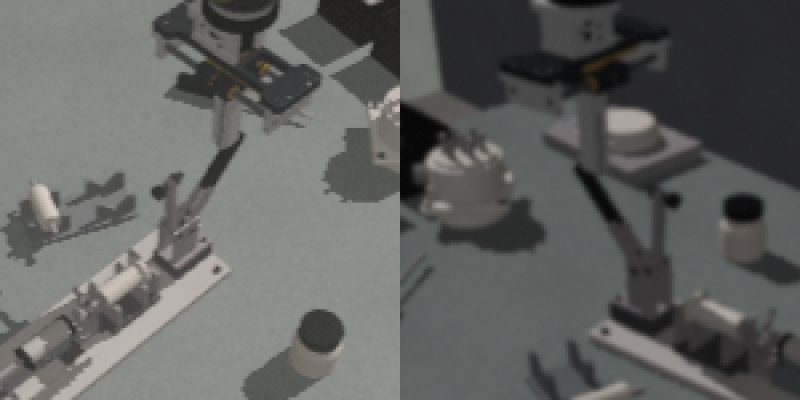

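Lever is already being pushed down and the bar is tilting forward; continue along the arc.

Call:
arm_command(
  deltas=[
    {"translation":[0.42,-0.02,-0.44],"turn":[0,0,0]},
    {"translation":[0.85,-0.02,-0.85],"turn":[0,0,0]},
    {"translation":[1.28,-0.02,-1.16],"turn":[0,0,0]},
    {"translation":[1.8,-0.02,-1.42],"turn":[0,0,0]},
    {"translation":[2.28,-0.03,-1.64],"turn":[0,0,0]},
    {"translation":[2.7,-0.03,-1.75],"turn":[0,0,0]},
    {"translation":[3.0,-0.03,-1.83],"turn":[0,0,0]},
    {"translation":[3.0,-0.03,-1.83],"turn":[0,0,0]},
  ],
)

```text
time_s: 12.85
ee_pos: [0.5537, 0.1999, 0.1167]
eef_rot: [-0.867, 1.569, -2.288]
force: [-0.1, 0.6, -0.1]
grip_width: 0.0005
```

```bash
python3 - <<'E'
from h import *
o=ctrl.get_obs();print(o['ee_pos'],o['grip_width'],o['force'])
snap('side','s12');snap('scene','c12')
for s,z in [(.104,.110),(.104,.105)]: plan(S(s,z),8.6,0)
a=cv2.imread('pics/c12.png')[90:240,220:370];b=cv2.imread('pics/s12.png')[80:230,130:280]
cv2.imwrite('pics/sc12.png',np.hstack([cv2.resize(a,(400,400),interpolation=3),cv2.resize(b,(400,400),interpolation=3)]))
E
```

```text
[0.55371063 0.19994766 0.11667328] 0.000509218617654449 [-0.10459192  0.64734954 -0.11150842]
T [ 0.345  0.018 -0.065] turn [-0.008  0.009 -0.013]
T [ 0.545  0.018 -0.065] turn [-0.008  0.009 -0.013]
```

View pics/sc12.png

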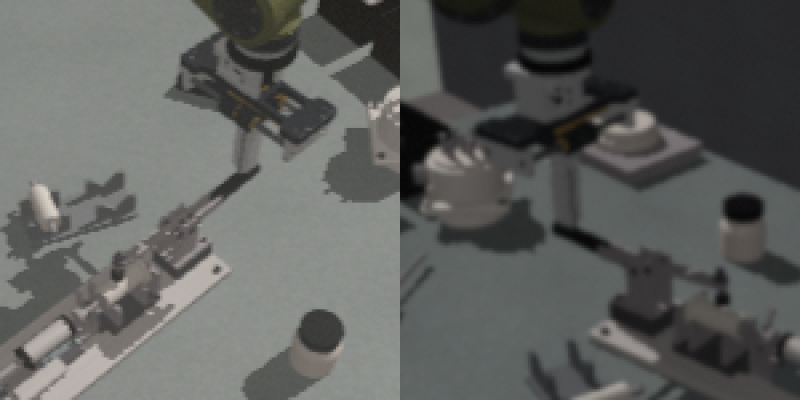

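Call:
arm_command(
  deltas=[
    {"translation":[0.15,0.01,0.05],"turn":[0,0,0]},
    {"translation":[0.34,0.01,0.05],"turn":[0,0,0]},
    {"translation":[0.42,0.01,0.05],"turn":[0,0,0]},
    {"translation":[0.42,0.01,0.05],"turn":[0,0,0]},
  ],
)

```text
time_s: 13.28
ee_pos: [0.5557, 0.1985, 0.1099]
eef_rot: [1.436, 1.567, 0.014]
force: [-4.3, -0.7, 13.4]
grip_width: 0.0002
```

Call:
arm_command(
  deltas=[
    {"translation":[0.08,0,0],"turn":[0,0,0]},
    {"translation":[0.12,0,0],"turn":[0,0,0]},
    {"translation":[0.12,0,0],"turn":[0,0,0]},
  ],
)

```text
time_s: 13.53
ee_pos: [0.556, 0.1986, 0.1094]
eef_rot: [1.498, 1.565, 0.076]
force: [-14.3, -5.6, 36.9]
grip_width: 0.0009
```

Call:
arm_command(
  deltas=[
    {"translation":[-1.0,0,0],"turn":[0,0,0]},
    {"translation":[-2.5,0,0],"turn":[0,0,0]},
    {"translation":[-4,0,0],"turn":[0,0,0]},
    {"translation":[-4.5,0,1],"turn":[0,0,0]},
    {"translation":[-4.5,0,2.5],"turn":[0,0,0]},
    {"translation":[-4.5,0,4],"turn":[0,0,0]},
    {"translation":[-4.5,0,5.6],"turn":[0,0,0]},
    {"translation":[-4.5,0,5.6],"turn":[0,0,0]},
  ],
  gripper=60,
)

```text
time_s: 14.2
ee_pos: [0.5763, 0.0544, 0.2179]
eef_rot: [0.828, 1.568, -0.598]
force: [-0.4, -0.3, -0.0]
grip_width: 0.0506
```

```bash
python3 - <<'E'
from h import *
o=ctrl.get_obs();print(o['ee_pos'],o['grip_width'],o['force'])
c=cal('wrist');snap('wrist','w13');snap('side','s13');snap('scene','c13')
for n in ['wrist','side','scene']:
  for t,z in [('grip',.1),('lever_grip',.082)]:
    for d in models.mark_of(t,n)[:1]: print(n,t,round(d['score'],2),d['at'],onz(n,d['at'],z,c if n=='wrist' else None))
G=N-.2*U; G[2]=.1; print(G)
plan([G[0],G[1],.2],-81.4,0)
a=cv2.imread('pics/c13.png')[110:280,170:340];b=cv2.imread('pics/s13.png')[120:270,180:330]
cv2.imwrite('pics/sc13.png',np.hstack([cv2.resize(a,(400,400),interpolation=3),cv2.resize(b,(400,400),interpolation=3)]))
cv2.imwrite('pics/w13z.png',cv2.resize(cv2.imread('pics/w13.png'),(800,600),interpolation=3))
E
```

```text
[0.57627839 0.05442784 0.21786559] 0.05064319936018774 [-0.36634364 -0.29449095 -0.04078171]
wrist lever_grip 0.93 [249.8, 50.9] [0.55452423 0.19074422 0.082     ]
side grip 0.89 [316.2, 211.6] [ 0.61290259 -0.2098364   0.1       ]
side lever_grip 0.56 [196.1, 233.9] [ 0.36446341 -0.05466294  0.082     ]
scene grip 0.61 [211.5, 227.2] [ 0.6122965 -0.2022261  0.1      ]
scene lever_grip 0.64 [308.0, 157.2] [0.55127192 0.19167921 0.082     ]
[ 0.61590707 -0.20305128  0.1       ]
T [7.2400e-01 7.0000e-03 1.0685e+01] turn [ 1.8007e+01 -1.0000e-02 -2.3000e-02]
```

View pics/sc13.png

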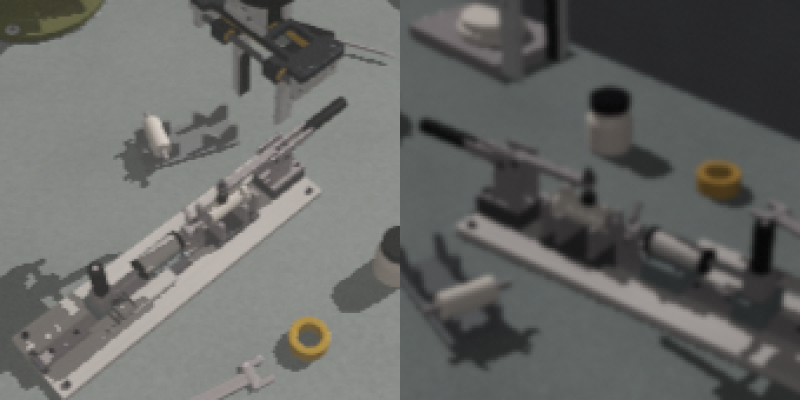

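View pics/w13z.png

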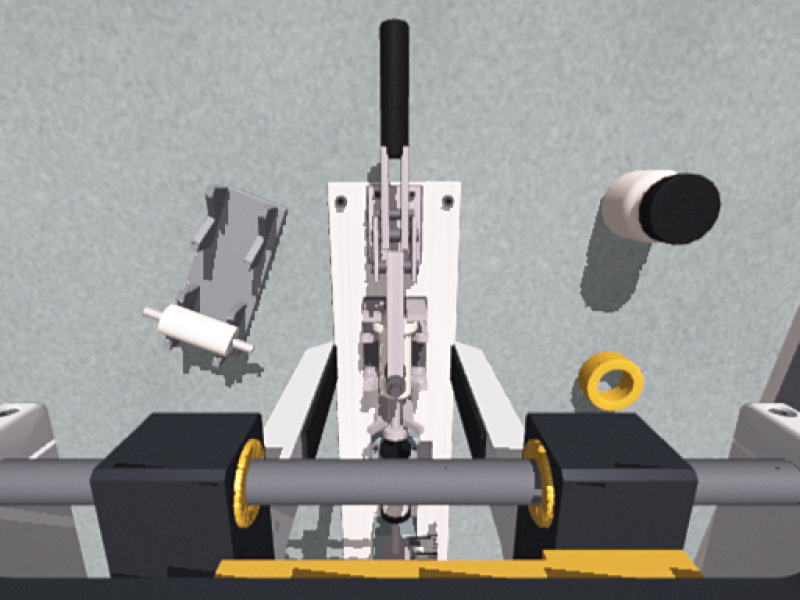

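```bash
python3 - <<'E'
from h import *
c=cal('side');cc=cal('scene')
for th in (0,.06,.12):
  for r in (.05,.128):
    P=S(r*np.cos(th),.082+r*np.sin(th)); print(th,r,proj('s',P,c).round(1),proj('s',P,cc).round(1))
a=cv2.imread('pics/s13.png')[150:200,180:240];b=cv2.imread('pics/c13.png')[140:190,270:330]
cv2.imwrite('pics/lv.png',np.hstack([cv2.resize(a,(400,333),interpolation=0),cv2.resize(b,(400,333),interpolation=0)]))
E
```

```text
0 0.05 [206.6 173.3] [299.6 165.2]
0 0.128 [187.2 165.5] [315.9 152.8]
0.06 0.05 [206.6 172.4] [299.6 164.7]
0.06 0.128 [187.  163.3] [316.1 151.3]
0.12 0.05 [206.6 171.5] [299.7 164.1]
0.12 0.128 [187.  161.1] [316.2 149.8]
```

View pics/lv.png

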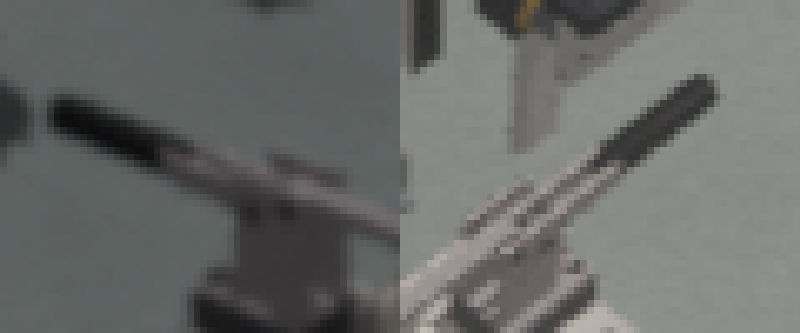

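Call:
arm_command(
  deltas=[
    {"translation":[0.2,0,1.5],"turn":[18,0,0]},
    {"translation":[0.2,0,3],"turn":[18,0,0]},
    {"translation":[0.2,0,4.5],"turn":[18,0,0]},
    {"translation":[0.2,0,6],"turn":[18,0,0]},
    {"translation":[0.2,0,7.5],"turn":[18,0,0]},
    {"translation":[0.2,0,9],"turn":[18,0,0]},
    {"translation":[0.2,0,10.7],"turn":[18,0,0]},
    {"translation":[0.2,0,10.7],"turn":[18,0,0]},
    {"translation":[0.2,0,10.7],"turn":[18,0,0]},
    {"translation":[0.2,0,10.7],"turn":[18,0,0]},
    {"translation":[0.2,0,10.7],"turn":[18,0,0]},
    {"translation":[0.2,0,10.7],"turn":[18,0,0]},
  ],
  gripper=56,
)

```text
time_s: 15.65
ee_pos: [0.6157, -0.2039, 0.213]
eef_rot: [2.742, 1.569, -0.185]
force: [0.0, -0.1, -0.2]
grip_width: 0.0561
```

```bash
python3 - <<'E'
from h import *
o=ctrl.get_obs();print(o['ee_pos'],o['grip_width'],o['force'])
c=cal('wrist');snap('wrist','w14')
for t,z in [('grip',.1),('pointer',.05),('mark',.048)]:
    for d in models.mark_of(t,'wrist')[:1]: P=onz('w',d['at'],z,c); print(t,round(d['score'],2),d['at'],P,(P-N)@U)
G=N-.2*U; plan([G[0],G[1],.16],-81.4,0)
cv2.imwrite('pics/w14z.png',cv2.resize(cv2.imread('pics/w14.png'),(800,600),interpolation=3))
E
```

```text
[ 0.61569591 -0.2038848   0.21300088] 0.05609315277792015 [ 0.00663757 -0.08498694 -0.1957705 ]
grip 0.63 [252.2, 195.2] [ 0.61516533 -0.2052043   0.1       ] -0.20201789640963666
pointer 0.74 [236.9, 155.7] [ 0.64440126 -0.18069333  0.05      ] -0.18215432482410665
mark 0.55 [255.0, 158.5] [ 0.64541446 -0.20216939  0.048     ] -0.20354042903663372
T [ 2.123 -0.036 -0.015] turn [ 0.862 -0.021 -0.008]
```

View pics/w14z.png

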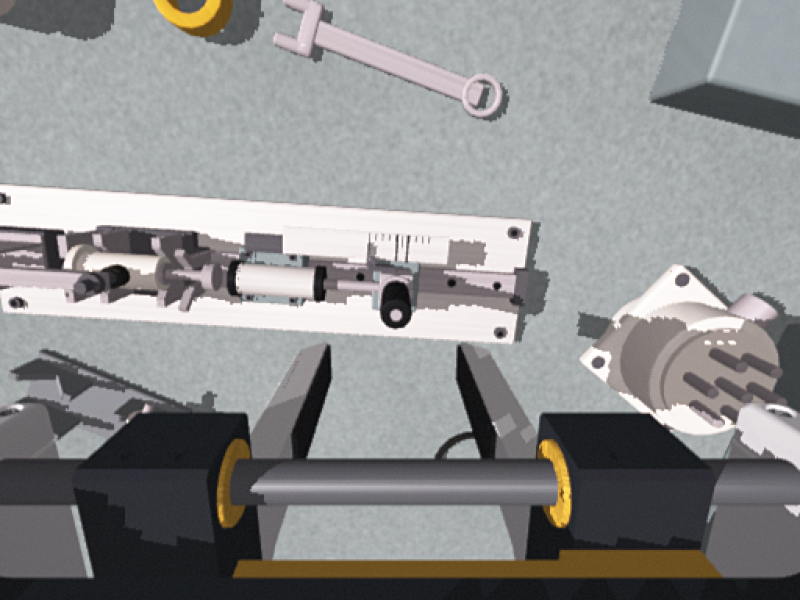

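Call:
arm_command(
  deltas=[
    {"translation":[0.8,0,0],"turn":[0.86,0,0]},
    {"translation":[1.7,0,0],"turn":[0.86,0,0]},
    {"translation":[2.12,-0.04,0],"turn":[0.86,0,0]},
    {"translation":[2.12,-0.04,0],"turn":[0.86,0,0]},
  ],
)

```text
time_s: 16.18
ee_pos: [0.6145, -0.2027, 0.1574]
eef_rot: [-0.657, 1.568, 2.633]
force: [0.2, -0.4, 0.5]
grip_width: 0.0563
```

```bash
python3 - <<'E'
from h import *
o=ctrl.get_obs();print(o['ee_pos'],o['grip_width'],o['force'])
c=cal('wrist');snap('wrist','w15')
for t,z in [('grip',.1)]:
    for d in models.mark_of(t,'wrist')[:1]: P=onz('w',d['at'],z,c); print(t,round(d['score'],2),d['at'],P,(P-N)@U)
G=N-.2*U; plan([G[0],G[1],.102],-81.4,0)
cv2.imwrite('pics/w15z.png',cv2.resize(cv2.imread('pics/w15.png'),(800,600),interpolation=3))
E
```

```text
[ 0.61451542 -0.20273266  0.15744798] 0.056257222959892474 [ 0.16478448 -0.4374446   0.5113596 ]
grip 0.97 [254.7, 210.1] [ 0.61689271 -0.20535159  0.1       ] -0.20242184290515855
T [ 2.352 -0.011 -0.007] turn [-0.031 -0.024 -0.009]
```

View pics/w15z.png

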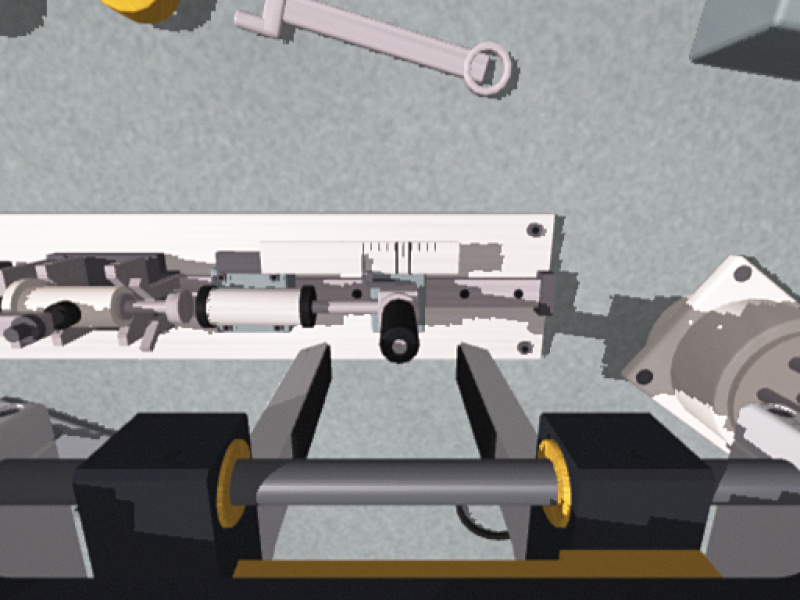

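Call:
arm_command(
  deltas=[
    {"translation":[0.8,0.06,0],"turn":[0,0,0]},
    {"translation":[1.6,0.06,0],"turn":[0,0,0]},
    {"translation":[2.2,0.06,0],"turn":[0,0,0]},
    {"translation":[2.3,0.06,0],"turn":[0,0,0]},
    {"translation":[2.3,0.06,0],"turn":[0,0,0]},
  ],
)

```text
time_s: 16.7
ee_pos: [0.6159, -0.205, 0.1032]
eef_rot: [2.759, 1.569, -0.236]
force: [0.2, 0.4, 1.6]
grip_width: 0.0557
```

```bash
python3 - <<'E'
from h import *
o=ctrl.get_obs();print(o['ee_pos'],o['grip_width'],o['force'])
c=cal('wrist');snap('wrist','w16')
cv2.imwrite('pics/w16z.png',cv2.resize(cv2.imread('pics/w16.png'),(800,600),interpolation=3))
E
```

```text
[ 0.61594891 -0.20495601  0.1031948 ] 0.05570971373570459 [0.162191   0.42746144 1.56046366]
```

View pics/w16z.png

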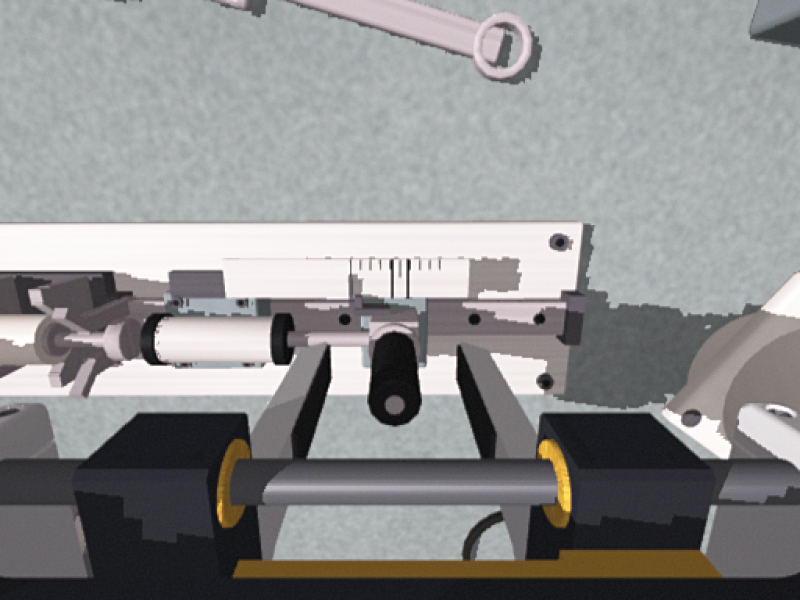

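Call:
arm_command(
  deltas=[
    {"translation":[0,0,0],"turn":[0,0,0]},
    {"translation":[0,0,0],"turn":[0,0,0]},
    {"translation":[0,0,0],"turn":[0,0,0]},
    {"translation":[0,0,0],"turn":[0,0,0]},
    {"translation":[0,0,0],"turn":[0,0,0]},
    {"translation":[0,0,0],"turn":[0,0,0]},
  ],
  gripper=0,
  force=45,
)

```text
time_s: 17.25
ee_pos: [0.6158, -0.205, 0.1028]
eef_rot: [2.694, 1.568, -0.302]
force: [0.2, -1.4, 0.8]
grip_width: 0.0197
```

```bash
python3 - <<'E'
from h import *
o=ctrl.get_obs();print(o['ee_pos'],o['grip_width'],o['force'])
print(pose()[1].inv().apply(-U))
E
```

```text
[ 0.61580765 -0.20499946  0.10282261] 0.019656186355891538 [ 0.23244298 -1.43812708  0.81531267]
[ 0.00101039  0.99998748 -0.00490086]
```

Gripped at 19.7 mm. Now draw slowly along tool +y (the tester's −x): 10 mm first.

Call:
arm_command(
  deltas=[
    {"translation":[0,0.1,0],"turn":[0,0,0]},
    {"translation":[0,0.2,0],"turn":[0,0,0]},
    {"translation":[0,0.3,0],"turn":[0,0,0]},
    {"translation":[0,0.4,0],"turn":[0,0,0]},
    {"translation":[0,0.4,0],"turn":[0,0,0]},
    {"translation":[0,0.4,0],"turn":[0,0,0]},
  ],
)

```text
time_s: 17.75
ee_pos: [0.6173, -0.2148, 0.1028]
eef_rot: [2.873, 1.569, -0.123]
force: [-0.2, 2.6, 3.4]
grip_width: 0.0192
```

Call:
arm_command(
  deltas=[
    {"translation":[0,0.1,0],"turn":[0,0,0]},
    {"translation":[0,0.2,0],"turn":[0,0,0]},
    {"translation":[0,0.3,0],"turn":[0,0,0]},
    {"translation":[0,0.4,0],"turn":[0,0,0]},
    {"translation":[0,0.4,0],"turn":[0,0,0]},
    {"translation":[0,0.4,0],"turn":[0,0,0]},
  ],
)

```text
time_s: 18.25
ee_pos: [0.6187, -0.2247, 0.1027]
eef_rot: [2.962, 1.569, -0.035]
force: [-0.4, 5.4, 4.2]
grip_width: 0.0196
```

```bash
python3 - <<'E'
from h import *
o=ctrl.get_obs();print(o['ee_pos'],o['grip_width'],o['force'])
c=cal('wrist');snap('wrist','w17')
cv2.imwrite('pics/w17z.png',cv2.resize(cv2.imread('pics/w17.png')[130:290],(800,250),interpolation=3))
cv2.imwrite('pics/w17c.png',cv2.resize(cv2.imread('pics/w17.png')[150:210,180:310],(780,360),interpolation=0))
E
```

```text
[ 0.61874681 -0.22473149  0.10270868] 0.019621970387779856 [-0.41980535  5.42304998  4.21636169]
```

View pics/w17z.png

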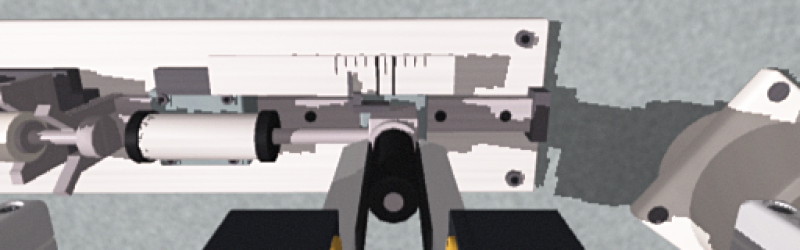

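View pics/w17c.png

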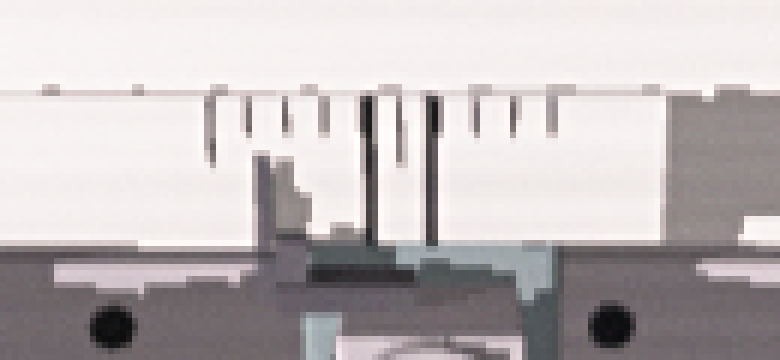

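Call:
arm_command(
  deltas=[
    {"translation":[0,0.1,0],"turn":[0,0,0]},
    {"translation":[0,0.2,0],"turn":[0,0,0]},
    {"translation":[0,0.3,0],"turn":[0,0,0]},
    {"translation":[0,0.4,0],"turn":[0,0,0]},
    {"translation":[0,0.5,0],"turn":[0,0,0]},
    {"translation":[0,0.56,0],"turn":[0,0,0]},
    {"translation":[0,0.56,0],"turn":[0,0,0]},
    {"translation":[0,0.56,0],"turn":[0,0,0]},
  ],
)

```text
time_s: 18.97
ee_pos: [0.6207, -0.2378, 0.1027]
eef_rot: [-2.623, 1.569, 0.664]
force: [-2.9, 10.0, 5.5]
grip_width: 0.019
```

```bash
python3 - <<'E'
from h import *
o=ctrl.get_obs();print(o['ee_pos'],o['grip_width'],o['force'])
c=cal('wrist');snap('wrist','w18')
cv2.imwrite('pics/w18c.png',cv2.resize(cv2.imread('pics/w18.png')[150:210,180:310],(780,360),interpolation=0))
E
```

```text
[ 0.62070835 -0.23775823  0.10265283] 0.018973454188243342 [-2.90451576 10.03782975  5.47396641]
```

View pics/w18c.png

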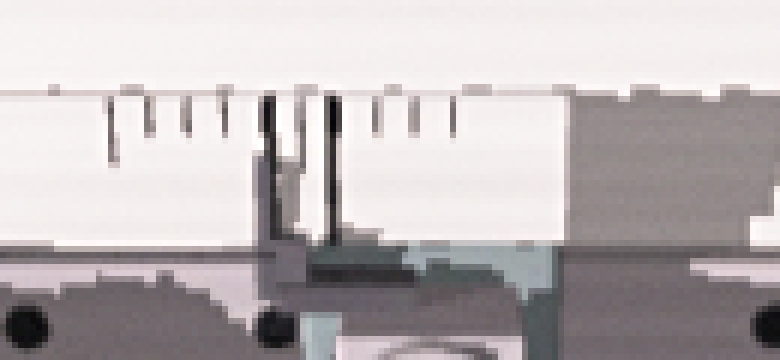

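Call:
arm_command(
  deltas=[
    {"translation":[0,0.08,0],"turn":[0,0,0]},
    {"translation":[0,0.15,0],"turn":[0,0,0]},
    {"translation":[0,0.2,0],"turn":[0,0,0]},
    {"translation":[0,0.2,0],"turn":[0,0,0]},
    {"translation":[0,0.2,0],"turn":[0,0,0]},
    {"translation":[0,0.2,0],"turn":[0,0,0]},
  ],
)

```text
time_s: 19.52
ee_pos: [0.6214, -0.2423, 0.1026]
eef_rot: [-2.406, 1.569, 0.882]
force: [-2.5, 11.1, 5.0]
grip_width: 0.0195
```

```bash
python3 - <<'E'
from h import *
o=ctrl.get_obs();print(o['ee_pos'],o['grip_width'],o['force'])
snap('wrist','w19');snap('side','s19')
a=cv2.resize(cv2.imread('pics/w19.png')[150:210,180:310],(780,360),interpolation=0);b=cv2.resize(cv2.imread('pics/w19.png')[150:260,0:350],(780,245),interpolation=3)
cv2.imwrite('pics/w19c.png',np.vstack([a,b[:240]]))
cv2.imwrite('pics/s19c.png',cv2.resize(cv2.imread('pics/s19.png')[120:280,170:350],None,fx=3,fy=3,interpolation=3))
E
```

```text
[ 0.62142041 -0.24234047  0.1026488 ] 0.019457302335712596 [-2.49909949 11.08871803  4.97529234]
```

View pics/w19c.png

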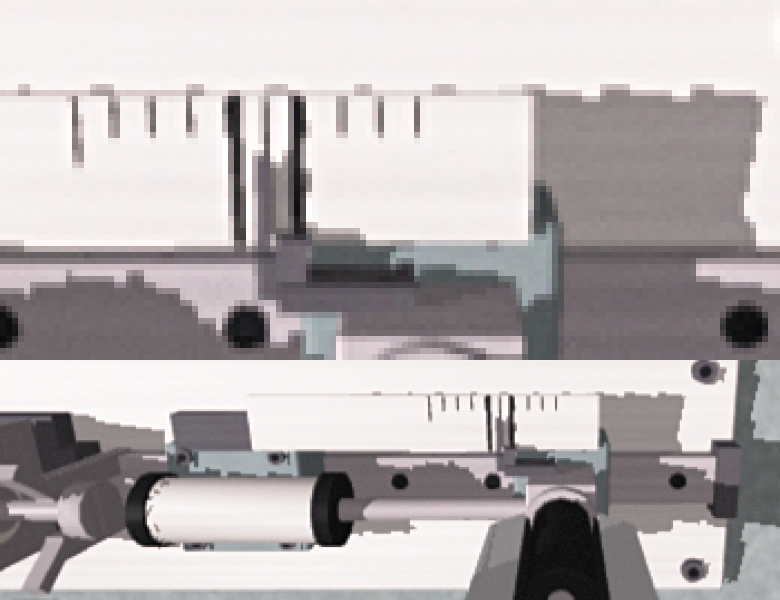

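View pics/s19c.png

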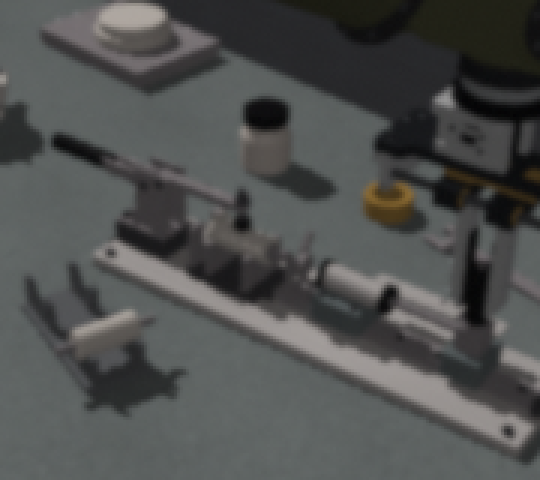

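Call:
arm_command(
  deltas=[
    {"translation":[0,0.02,0],"turn":[0,0,0]},
    {"translation":[0,0.02,0],"turn":[0,0,0]},
    {"translation":[0,0.02,0],"turn":[0,0,0]},
    {"translation":[0,0.02,0],"turn":[0,0,0]},
    {"translation":[0,0.02,0],"turn":[0,0,0]},
    {"translation":[0,0.02,0],"turn":[0,0,0]},
  ],
)

```text
time_s: 20.12
ee_pos: [0.6215, -0.2428, 0.1026]
eef_rot: [-2.352, 1.569, 0.936]
force: [-3.8, 12.7, 6.1]
grip_width: 0.0193
```

```bash
python3 - <<'E'
from h import *
o=ctrl.get_obs();print(o['ee_pos'],o['grip_width'],o['force'],o['joint_vel'])
snap('wrist','w20')
a=cv2.resize(cv2.imread('pics/w20.png')[150:210,180:310],(780,360),interpolation=0)
cv2.imwrite('pics/w20c.png',a)
E
```

```text
[ 0.62146843 -0.24278175  0.1026363 ] 0.019279803969456798 [-3.8353183  12.69041218  6.12661269] [-0.00165214 -0.00149046  0.00164715  0.00063689 -0.00100821 -0.00082944]
```

View pics/w20c.png

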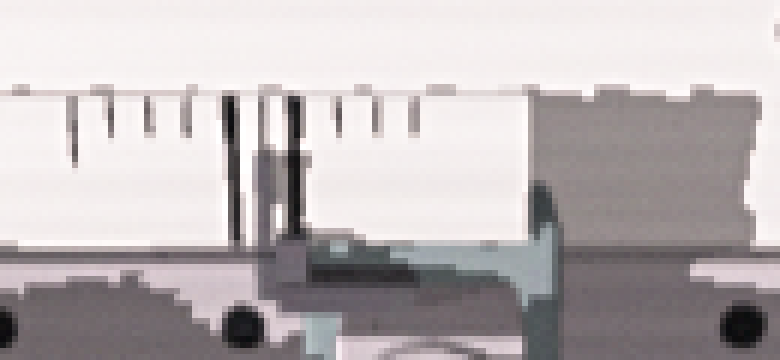

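The pointer (col 264) is midway between the two long lines (cols 235 and 295). The arm is still, with a pull of about 13 N.

```bash
python3 -c "
from station import ctrl; print(ctrl.hand_in())"
```

```text
the job is handed in; nothing more can be done
None
```

The job is handed in with the load still on the pin. The feed-through is clamped in the nest, and the gripper is holding the pull grip with the pointer midway between the two long lines.

- **Placing:** I lifted the feed-through off the rest block and lowered it straight into the nest. Contact came at the expected height, and the picture after release showed the flange in the groove and the head past the fork.
- **Clamp:** I pressed the lever down until it met a firm stop at about 37 N. The fingertip height there, and the lever's slope in the side view, both fit a level lever.
- **Pull:** I gripped the upright at 45 N and drew it out until the pointer stood between the lines, roughly 25 mm of travel. The measured pull was about 13 N, which agrees with the spring figure at the mark, and the arm was at rest.

At about 20 s no check had failed. The wrist sensor also showed small off-axis forces while holding, about 4 N sideways and 6 N vertical. I judged the lever angle and slide travel from pictures and force because neither can be read directly. I did not measure the other things on the bench again at the end. The arm never touched any of them that I saw.

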